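Lock the calibration shafts and set the pressure dial

TASK

Get the sensor rig ready for calibration: at every clamp station on the counter, turn the shaft by its red lever until the flat faces the setscrew on top, and only then tighten that setscrew clockwise with the T-handled hex key as far as it goes. When all are tight, put the key back upright in its stand, and last of all turn the pressure dial on the steel manifold until its pointer is on the red line. Leave the ring, the puck and the weight where they are.

Things in the scene. Friction and masses are not known exactly. Their poses are not given: they have to be found in the camera images.
- station1: Grey clamp station (may be absent), loose but heavy (3 kg, rubber pad). Dark foot 120 x 80 x 20 mm, round hub 60 mm across, 36 mm long, 111 mm high in all. Origin: centre of its underside, z up. A 30 mm steel shaft along the station's y, 55 mm above the counter, sticks out of the hub (y -54 to +78 mm). The setscrew stands upright on top of the hub, over the origin.
- shaft1 (a joint): Shaft angle of station1 about the station's +y, rad, -1.4 to 1.4. 0: the shaft's milled flat (coated blue), and the lever that points the same way, face straight up to the setscrew; positive leans the lever to the station's +x. Stiff (about 0.1 N m, 1 to 2 N at the lever knob); stays where it is left.
- lever1 (a point): Centre of the red lever knob of shaft1: a disc 22 mm across, 24 mm long along the shaft, flat ends facing the station's +y and -y, on a 10 mm rod, 75 mm from the shaft axis; over 30 mm free between knob and hub. At angle q it lies at station x = 75 sin q, y = 66, z = 55 + 75 cos q mm.
- screw1 (a joint): Angle of the setscrew of station1, rad: grows clockwise seen from above, 0 to 2.0; at 2.0 it stops dead: tight. Starts slack, at 0 to 0.2. Friction about 0.03 N m.
- socket1 (a point): Mouth of the hex socket of screw1, on its upright axis, 104 mm above the counter; turns with the screw. Socket 13 mm across flats, 18 mm deep; flats face the point's x axis and every 60 degrees from it. A brass funnel about 25 mm wide leads into it, from 111 down to 104 mm above the counter.
- station2: Grey clamp station (may be absent), loose but heavy (3 kg, rubber pad). Dark foot 120 x 80 x 20 mm, round hub 60 mm across, 36 mm long, 111 mm high in all. Origin: centre of its underside, z up. A 30 mm steel shaft along the station's y, 55 mm above the counter, sticks out of the hub (y -54 to +78 mm). The setscrew stands upright on top of the hub, over the origin.
- shaft2 (a joint): Shaft angle of station2 about the station's +y, rad, -1.4 to 1.4. 0: the shaft's milled flat (coated blue), and the lever that points the same way, face straight up to the setscrew; positive leans the lever to the station's +x. Stiff (about 0.1 N m, 1 to 2 N at the lever knob); stays where it is left.
- lever2 (a point): Centre of the red lever knob of shaft2: a disc 22 mm across, 24 mm long along the shaft, flat ends facing the station's +y and -y, on a 10 mm rod, 75 mm from the shaft axis; over 30 mm free between knob and hub. At angle q it lies at station x = 75 sin q, y = 66, z = 55 + 75 cos q mm.
- screw2 (a joint): Angle of the setscrew of station2, rad: grows clockwise seen from above, 0 to 2.0; at 2.0 it stops dead: tight. Starts slack, at 0 to 0.2. Friction about 0.03 N m.
- socket2 (a point): Mouth of the hex socket of screw2, on its upright axis, 104 mm above the counter; turns with the screw. Socket 13 mm across flats, 18 mm deep; flats face the point's x axis and every 60 degrees from it. A brass funnel about 25 mm wide leads into it, from 111 down to 104 mm above the counter.
- station3: Grey clamp station (may be absent), loose but heavy (3 kg, rubber pad). Dark foot 120 x 80 x 20 mm, round hub 60 mm across, 36 mm long, 111 mm high in all. Origin: centre of its underside, z up. A 30 mm steel shaft along the station's y, 55 mm above the counter, sticks out of the hub (y -54 to +78 mm). The setscrew stands upright on top of the hub, over the origin.
- shaft3 (a joint): Shaft angle of station3 about the station's +y, rad, -1.4 to 1.4. 0: the shaft's milled flat (coated blue), and the lever that points the same way, face straight up to the setscrew; positive leans the lever to the station's +x. Stiff (about 0.1 N m, 1 to 2 N at the lever knob); stays where it is left.
- lever3 (a point): Centre of the red lever knob of shaft3: a disc 22 mm across, 24 mm long along the shaft, flat ends facing the station's +y and -y, on a 10 mm rod, 75 mm from the shaft axis; over 30 mm free between knob and hub. At angle q it lies at station x = 75 sin q, y = 66, z = 55 + 75 cos q mm.
- screw3 (a joint): Angle of the setscrew of station3, rad: grows clockwise seen from above, 0 to 2.0; at 2.0 it stops dead: tight. Starts slack, at 0 to 0.2. Friction about 0.03 N m.
- socket3 (a point): Mouth of the hex socket of screw3, on its upright axis, 104 mm above the counter; turns with the screw. Socket 13 mm across flats, 18 mm deep; flats face the point's x axis and every 60 degrees from it. A brass funnel about 25 mm wide leads into it, from 111 down to 104 mm above the counter.
- hexkey: T-handled hex key, 116 mm long, 110 to 180 g, upright in its stand. Origin: centre of its tip; z up along the rod. Rod hexagonal, 12 mm across flats (facing the key's x and every 60 degrees from it), last 5 mm tapered. Dark round shoulder 32 mm across, 45 to 51 mm above the tip. 1 mm play in the socket: about 0.2 rad of turn is lost before it bites.
- keybar (a point): Centre of the yellow T handle bar of the hex key, 100 mm above its tip: 70 mm long along the key's x, 16 mm thick along its y, 32 mm high (84 to 116 mm above the tip).
- keystand: Loose, heavy (900 g) black plastic key stand, 76 x 76 x 55 mm high, with an upright round through hole 19 mm across in its middle. Origin: centre of its underside. The key stands in it with its shoulder resting on the top, so its tip is then 10 mm above the counter and its bar 110 mm.
- manifold: Steel calibration manifold, 100 x 100 x 50 mm high, bolted down, with the black pressure dial on top in the middle. Origin: centre of its underside. A white round scale with black ticks every 30 degrees, and one red line pointing along the manifold's +y.
- dial (a joint): Angle of the pressure dial, rad, 0 to 4.71, growing clockwise seen from above. 0: its white pointer is at the first tick, 135 degrees anticlockwise of the red line; 2.356: pointer exactly on the red line. Starts at 0.1 to 1.1. Friction about 0.03 N m; stays where it is left.
- dial_grip (a point): Point on the dial's axis at the height to grip, 82 mm above the counter. The dial's grip bar (42 mm long along the point's x, 14 mm thick along y, from 55 to 91 mm above the counter) turns with it; the pointer end is the point's +x.
- ring: Bystander: blue aluminium adapter ring, 68 mm across, 18 mm high, lying loose. Origin: centre of its underside.
- puck: Bystander: clear acrylic sample puck, 52 mm across, 20 mm high, loose. Origin: centre of its underside.
- weight: Bystander: steel weight on a rubber foot, 56 mm across, 58 mm high, loose. Origin: centre of its underside.

How it is judged:
By the outcome, as a careful person would: the job done as asked, in the order asked, and still so for the second after the job is handed in, with the robot touching nothing.
Of station1, station2, station3 only 2 to 3 are there at a start; the rules pass over those that are not, and their reading is None.
At some moment in a run one of keystand may be knocked a few centimetres aside while the robot is not near it.
Once in a run the grip may slacken for a moment while it holds something.
It also fails if it takes over 210 s, if anything falls off the work surface, if the arm or the gripper's body presses on something with over 40 N, if the wrist force passes 120 N, or if a joint passes its speed limit or range.

ROBOT

A 7-joint arm with a two-finger parallel gripper is mounted at the origin on the work surface. World frame = base frame: x ahead of the robot, y to its left, z up, the work surface at z = 0. Lengths are in mm, angles in rad, forces in N, time in s.
With the tool pointing down it reaches from about 425 to 875 mm from the base axis. Payload 4.7 kg.
Tool frame: the origin (TCP) lies on the centre line of the jaws, within the pads' length; the fingertips stand 14 mm ahead of it and the grasp point (between the pads) lies 5 mm behind it (finger_overhang is the distance from the TCP to the fingertips, in mm); z points along the fingers, x is the direction in which the jaws open and shut, and the axes are right-handed (so a half turn about z gives the same grasp; the last joint's range is limited). The gripper opens to 87 mm and grips with 3 to 60 N. Pads are 19 mm wide; open, the fingers measure 117 mm over their backs; the gripper's body (75 mm by 190 mm) begins 51 mm behind the grasp point.
Start: joints at [-1.332, 0.321, -0.07, 1.45, 0.023, 1.371, -0.057], TCP at [144.918, 633.658, 236.587] pointing down, gripper open.
Joint ranges: [-2.86, 2.86], [-0.3, 2.09], [-1.38, 1.24], [0.06, 2.45], [-1.56, 4.7], [0.09, 2.05], [-2.69, 2.69]. Speed limits (rad/s): [2.57, 2.57, 3.14, 3.14, 3.14, 3.14, 3.14].

INTERFACE

Orientations are given as a unit quaternion [x, y, z, w].
In Python, from plant import move_ptp, movel, move_joints, release, close_gripper, wait, ik, snapshot, Unreachable, hand_in, read_time, read_joints, read_qvel, read_joint_torque, read_tool_pos, read_ee_rot, read_force, read_ft_torque, read_finger_gap, finger_overhang gives the robot as it stands. Calls block until the motion is done:
- move_ptp(position, orientation): joint-space move of the TCP to a pose.
- movel(position, attitude=None, max_speed=150): straight line of the TCP; attitude=None keeps the orientation; max_speed is the mean speed in mm/s.
- move_joints(angles): joint-space move.
- release() and close_gripper(strength=None): open the fingers fully, or close them until they stop; strength is the grip in N (None keeps the last).
- wait(seconds).
- ik(position, orientation): joint angles nearest the present ones, or None.
- snapshot(name): name is "side" or "top" or "wrist"; returns a dict with "img" (480x640x3 uint8, blue, green, red), "mtx" (3x3 intrinsics, pixels), "extrinsics" (4x4, takes a point from camera to world coordinates); the wrist camera has in their place "mount" (4x4, takes a point from camera to tool coordinates, whose origin is the TCP and whose axes are the tool frame's). Camera axes: x right, y up, looking along -z (the intrinsics and any distortion apply to the point x, -y, -z); pixel columns grow to the right and rows downward; lengths in mm; the calibration is good to about 2 mm. A picture is of the moment at which its call begins: read the wrist's pose just before it. There is no depth.
A pose or a line that the arm cannot do raises Unreachable and nothing moves.
- hand_in(): hands the job in, once; it reports no verdict.
Readings, each from a call of its own:
- read_time(): time.
- read_joints(): joint angles.
- read_qvel(): joint speeds.
- read_joint_torque(): joint torques, N m.
- read_tool_pos(): TCP position.
- read_ee_rot(): TCP orientation.
- read_force(): force on the tool from outside, world axes, zero at the start.
- read_ft_torque(): the same for the moment, N m.
- read_finger_gap(): finger opening in mm.
Only numpy, scipy, OpenCV 4.12 (cv2) and the standard library are available. Lean on these libraries where they do the work, as an engineer would, in place of code of your own. Each camera call takes 0.05 s, during which the arm holds its last target.

## Working session

There is one attempt and no reset: what is moved stays moved. The work goes in short steps, each a Python script; the robot and the scene stay as the last script left them, time stands still between calls to the robot, and variables do not carry over. Pictures are saved under pics/ and viewed, and the job is handed in when it is done.

```bash
ls -la; mkdir -p pics; python3 - <<'E'
from plant import *
import cv2
print(read_time(), read_tool_pos(), read_ee_rot(), finger_overhang if not callable(finger_overhang) else finger_overhang())
for n in ("top","side","wrist"):
    s=snapshot(n); cv2.imwrite(f"pics/{n}0.png",s["img"]); print(n,s["mtx"],s.get("extrinsics",s.get("mount")),[k for k in s])
E
```

```text
total 12
drwxr-xr-x  3 agent agent 4096 Dec  6 15:04 .
drwxr-xr-x 23 root  root  4096 Dec  6 15:04 ..
drwxr-xr-x  2 agent agent 4096 Dec  6 15:04 pics
0.0 [144.81823415 633.12594469 235.46810662] [ 7.81954587e-01  6.23334699e-01 -6.99729502e-04  6.22137499e-04] 14.0
top [[460.89530338   0.         316.98755014]
 [  0.         460.89530338 232.96659682]
 [  0.           0.           1.        ]] [[ 2.43349726e-02  9.82921831e-01 -1.82407464e-01  3.86147899e+02]
 [-9.99275443e-01  1.85750235e-02 -3.32198273e-02  6.08284985e+00]
 [-2.92642705e-02  1.83083703e-01  9.82661671e-01  1.03986431e+03]
 [ 0.00000000e+00  0.00000000e+00  0.00000000e+00  1.00000000e+00]] ['img', 'mtx', 'extrinsics']
side [[487.00656342   0.         318.93201152]
 [  0.         487.00656342 237.07569223]
 [  0.           0.           1.        ]] [[-6.85716638e-01  3.31342664e-01 -6.48077720e-01 -1.20656067e+01]
 [-7.27630420e-01 -3.34827869e-01  5.98702155e-01  5.49533025e+02]
 [-1.86189152e-02  8.82101092e-01  4.70692043e-01  5.29384191e+02]
 [ 0.00000000e+00  0.00000000e+00  0.00000000e+00  1.00000000e+00]] ['img', 'mtx', 'extrinsics']
wrist [[359.69020193   0.         319.58460055]
 [  0.         359.69020193 238.54421869]
 [  0.           0.           1.        ]] [[ 9.99999531e-01  9.30716260e-04 -2.66379323e-04 -2.25450324e-01]
 [ 8.07430062e-04 -9.53655737e-01 -3.00898793e-01 -8.41036226e+01]
 [-5.34085569e-04  3.00898436e-01 -9.53656042e-01 -1.47623959e+02]
 [ 0.00000000e+00  0.00000000e+00  0.00000000e+00  1.00000000e+00]] ['img', 'mtx', 'mount']
```

View pics/top0.png

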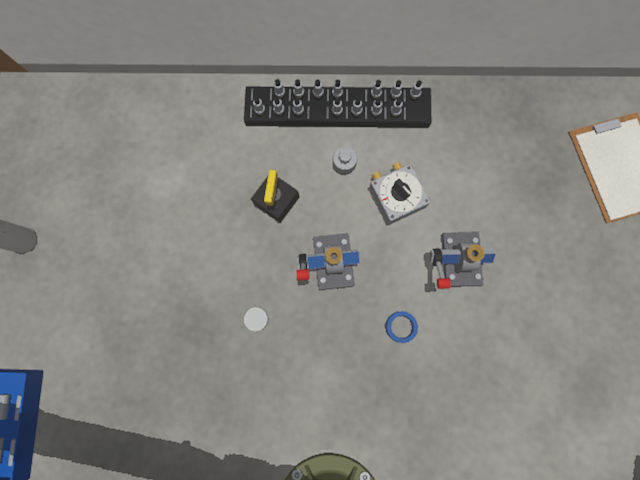

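View pics/side0.png

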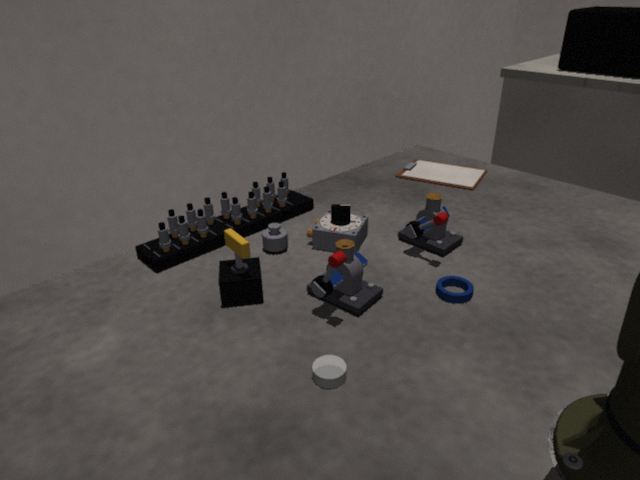

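View pics/wrist0.png

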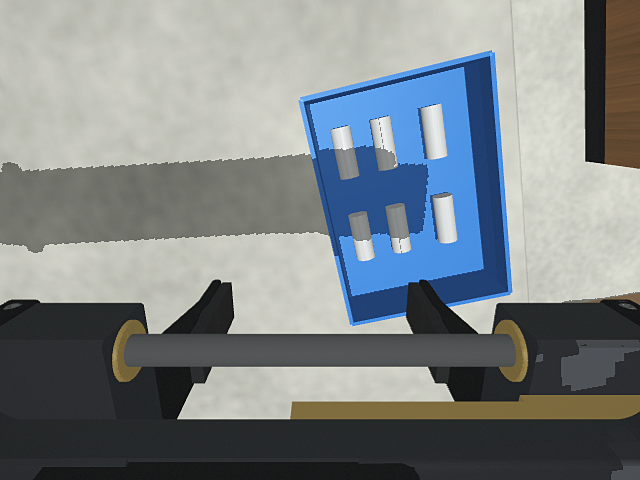

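The top view shows two stations (hubs near pixels (333,257) and (472,254)), the key stand at (275,197), the dial at (400,190), the ring at (402,327), the puck at (255,319) and the weight at (345,160). No third station is visible. Next I'll write helpers and work out rough positions.

```bash
cat > h.py <<'E'
from plant import *
import numpy as np, cv2
from scipy.spatial.transform import Rotation as Rn
def Q(t): return [np.cos(t/2),np.sin(t/2),0,0]
def tool_t():
    x=Rn.from_quat(read_ee_rot()).as_matrix()[:,0]; return np.arctan2(x[1],x[0])
def snap(n,fn=None):
    T=np.eye(4)
    if n=="wrist":
        T[:3,:3]=Rn.from_quat(read_ee_rot()).as_matrix(); T[:3,3]=read_tool_pos()
    s=snapshot(n)
    E=T@s["mount"] if n=="wrist" else s["extrinsics"]
    if fn: 
        cv2.imwrite(f"pics/{fn}.png",s["img"]); np.savez(f"pics/{fn}.npz",K=s["mtx"],E=E)
    return s["img"],s["mtx"],np.array(E)
def load(fn):
    d=np.load(f"pics/{fn}.npz"); return cv2.imread(f"pics/{fn}.png"),d["K"],d["E"]
def ray(u,v,K,E):
    d=np.array([(u-K[0,2])/K[0,0],-(v-K[1,2])/K[1,1],-1.]); return E[:3,3],E[:3,:3]@d
def onz(u,v,z,K,E):
    o,d=ray(u,v,K,E); return o+d*(z-o[2])/d[2]
def proj(P,K,E):
    p=E[:3,:3].T@(np.array(P,float)-E[:3,3]); return np.array([K[0,2]+K[0,0]*p[0]/-p[2],K[1,2]-K[1,1]*p[1]/-p[2]])
def tri(a,b):
    # a,b: (o,d) rays
    A=[];r=[]
    for o,d in (a,b):
        d=d/np.linalg.norm(d);M=np.eye(3)-np.outer(d,d);A.append(M);r.append(M@o)
    p=np.linalg.solve(A[0]+A[1],r[0]+r[1])
    err=[np.linalg.norm(np.cross(p-o,d/np.linalg.norm(d))) for o,d in (a,b)]
    return p,err
E
python3 - <<'E'
from h import *
im,K,E=snap("top","top1")
for n,u,v,z in [("fun1",333,256,111),("fun2",475,253,111),("key",271,188,126),("stand",275,198,55),("dial",401,189,91),("ring",402,327,18),("puck",255,319,20),("weight",345,158,58),("knob1",302,274,90),("knob2",444,284,90)]:
    print(n,onz(u,v,z,K,E).round())
big=cv2.resize(im[140:340,230:510],None,fx=2.8,fy=2.8,interpolation=cv2.INTER_CUBIC); cv2.imwrite("pics/topbig.png",big)
E
```

```text
fun1 [512.   4. 111.]
fun2 [ 524. -282.  111.]
key [648. 134. 126.]
stand [646. 134.  55.]
dial [ 660. -138.   91.]
ring [ 373. -148.   18.]
puck [382. 171.  20.]
weight [740. -19.  58.]
knob1 [476.  67.  90.]
knob2 [ 462. -223.   90.]
```

View pics/topbig.png

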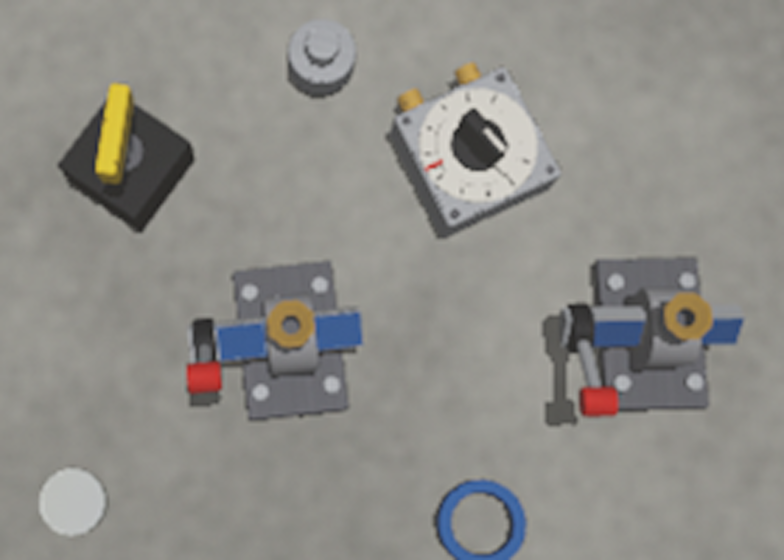

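```bash
python3 - <<'E'
from h import *
move_ptp([520,10,260],Q(np.pi/2)); wait(0.3); snap("wrist","w1")
print(read_time(),read_joints())
E
```

```text
3.125 [-9.00077486e-02  3.50119379e-02  1.97835409e-02  1.73657744e+00
 -7.17363952e-04  1.37002283e+00  1.50110657e+00]
```

View pics/w1.png

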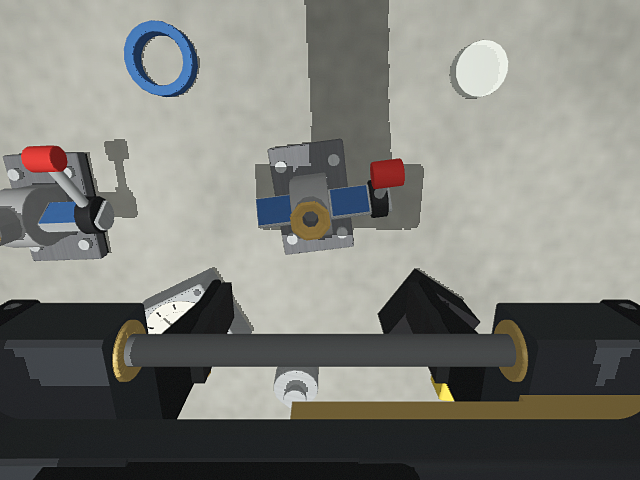

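The wrist view shows station1's funnel at (311,219), its knob at (388,173) and its blue flat along (257–370, ~205). I'll take closer views of both stations.

```bash
python3 - <<'E'
from h import *
move_ptp([485,25,215],Q(np.pi/2)); wait(0.3); snap("wrist","w2")
move_ptp([485,-260,215],Q(np.pi/2)); wait(0.3); snap("wrist","w3")
print(read_time())
a=cv2.imread("pics/w2.png")[:300];b=cv2.imread("pics/w3.png")[:300]
cv2.imwrite("pics/w23.png",np.vstack([a,b]))
E
```

```text
5.275
```

View pics/w23.png

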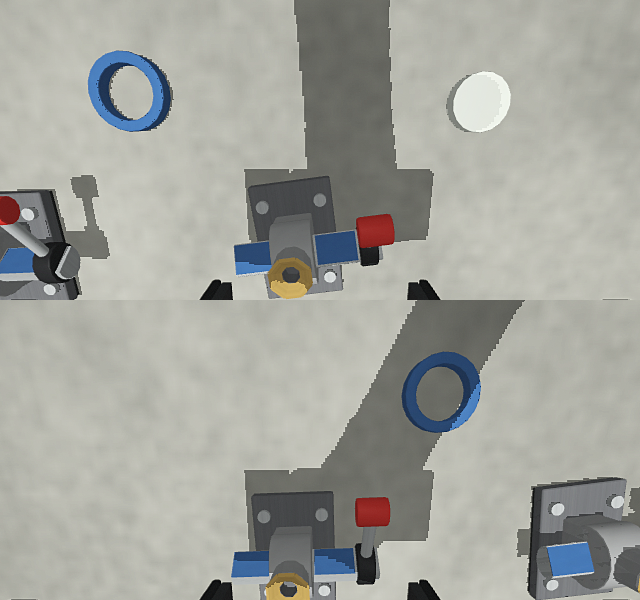

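```bash
python3 - <<'E'
from h import *
move_ptp([545,-255,215],Q(np.pi/2)); wait(0.3); snap("wrist","w4")
move_ptp([545,25,215],Q(np.pi/2)); wait(0.3); snap("wrist","w5")
print(read_time())
def c(f): return cv2.resize(cv2.imread(f"pics/{f}.png")[80:280,200:440],None,fx=3,fy=3,interpolation=cv2.INTER_CUBIC)
cv2.imwrite("pics/w5b.png",c("w5"));cv2.imwrite("pics/w4b.png",c("w4"))
E
```

```text
7.4083
```

View pics/w5b.png

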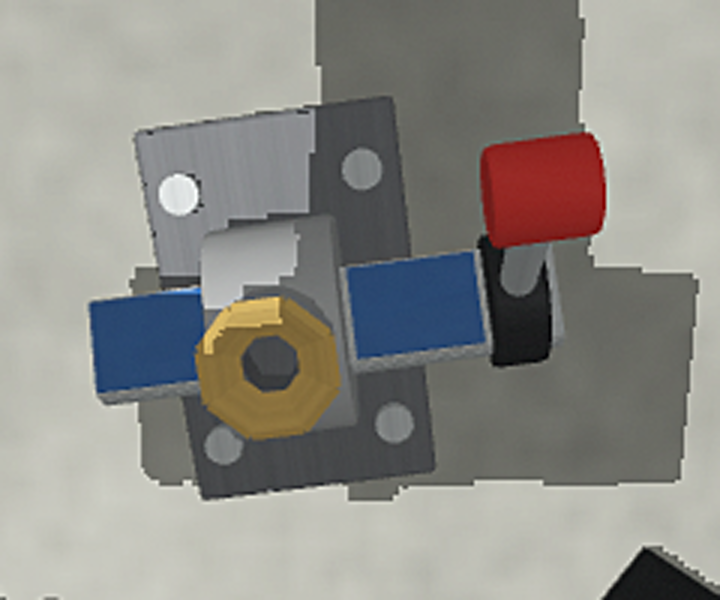

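View pics/w4b.png

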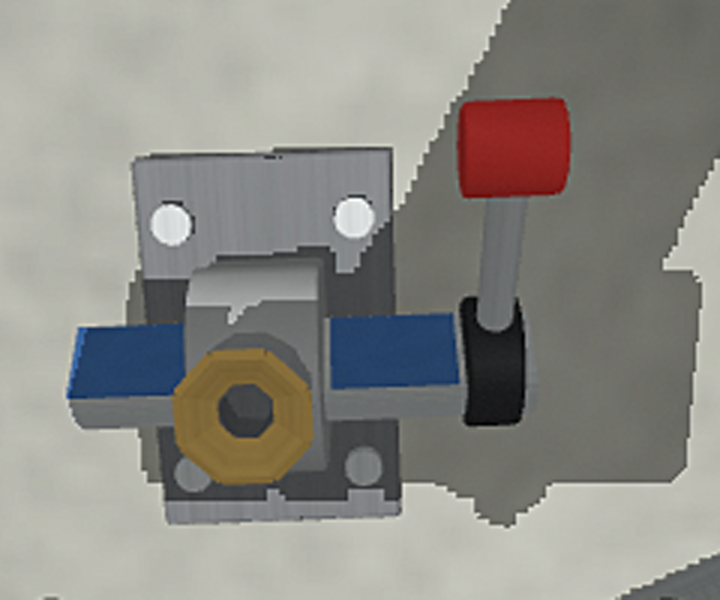

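```bash
cat > meas.py <<'E'
from h import *
def big(m,k=0):
    n,l,st,c=cv2.connectedComponentsWithStats(m.astype(np.uint8)); i=1+np.argmax(st[1:,4]); return l==i
def station(fn,roi):
    im,K,E=load(fn) if isinstance(fn,str) else fn
    x0,y0,x1,y1=roi; hsv=cv2.cvtColor(im,cv2.COLOR_BGR2HSV).astype(int); H,S,V=hsv[...,0],hsv[...,1],hsv[...,2]
    R=np.zeros(H.shape,bool);R[y0:y1,x0:x1]=1
    brass=big(R&(H>12)&(H<28)&(S>110)&(V>60))
    cs,hi=cv2.findContours(brass.astype(np.uint8),cv2.RETR_CCOMP,cv2.CHAIN_APPROX_NONE)
    outer=max(cs,key=cv2.contourArea)
    (cx,cy),r=cv2.minEnclosingCircle(outer)
    pts=outer[:,0,:].astype(float)
    W=np.array([onz(u,v,111,K,E)[:2] for u,v in pts]); 
    (wx,wy),wr=cv2.minEnclosingCircle(W.astype(np.float32))
    fill=np.zeros(H.shape,np.uint8);cv2.drawContours(fill,[outer],-1,1,-1)
    hole=(fill>0)&~brass; hole=big(hole); hv,hu=np.nonzero(hole)
    hc=onz(hu.mean(),hv.mean(),104,K,E)
    M=cv2.moments(outer); fc=onz(M["m10"]/M["m00"],M["m01"]/M["m00"],111,K,E)
    # yaw from blue
    blue=R&(H>100)&(H<125)&(S>130)&(V>40)
    n,l,st,c=cv2.connectedComponentsWithStats(blue.astype(np.uint8))
    ys=[]
    for i in range(1,n):
        if st[i,4]<400: continue
        v,u=np.nonzero(l==i); 
        # top & bottom edges fitted per column
        us=np.unique(u); us=us[3:-3]
        for f in (np.min,np.max):
            e=np.array([f(v[u==q]) for q in us]); p=np.polyfit(us,e,1); r=np.abs(e-np.polyval(p,us)); g=r<1.5; p=np.polyfit(us[g],e[g],1)
            a=onz(us[0],np.polyval(p,us[0]),70,K,E);b=onz(us[-1],np.polyval(p,us[-1]),70,K,E); d=b-a
            ys.append((st[i,4],round(np.arctan2(-d[0],d[1]),3)))
    red=big(R&((H<8)|(H>172))&(S>140)&(V>60)); v,u=np.nonzero(red)
    rc=(u.mean(),v.mean())
    return dict(enc=(wx,wy,wr),fc=fc[:2],hole=hc[:2],ys=ys,red=rc,K=K,E=E)
def lever_q(m,P,yaw):
    # knob centre ray hits station plane y=66; angle of it
    o,d=ray(*m["red"],m["K"],m["E"]); ax=np.array([np.cos(yaw),np.sin(yaw),0]);ay=np.array([-np.sin(yaw),np.cos(yaw),0])
    P=np.array([P[0],P[1],0]); t=(66-(o-P)@ay)/(d@ay); X=o+d*t-P
    # least distance to circle along ray instead
    qs=np.linspace(-1.4,1.4,2801)
    C=P+np.outer(75*np.sin(qs),ax)+66*ay+np.outer(55+75*np.cos(qs),[0,0,1])
    uv=np.array([proj(c,m["K"],m["E"]) for c in C]); e=np.hypot(*(uv-m["red"]).T); i=e.argmin()
    return qs[i],e[i],C[i],(X@ax,X[2])
if __name__=="__main__":
    for fn,roi in [("w5",(200,100,440,260)),("w1",(240,120,430,270)),("w2",(225,160,410,300)),("w4",(200,100,440,270)),("w3",(225,160,410,300))]:
        m=station(fn,roi); print(fn,*(f"{k}:{np.round(m[k],1)}" for k in("enc","fc","hole","red")),m["ys"])
E
python3 meas.py
```

```text
w5 enc:[513.7   2.1  17.4] fc:[513.3   2.1] hole:[513.7   2.1] red:[380.5 142.9] [(np.int32(1274), np.float64(0.133)), (np.int32(1274), np.float64(0.125)), (np.int32(1052), np.float64(0.128)), (np.int32(1052), np.float64(0.13))]
w1 enc:[513.6   2.   17.4] fc:[513.2   2.1] hole:[513.7   2. ] red:[386.8 173.3] [(np.int32(935), np.float64(0.128)), (np.int32(935), np.float64(0.125)), (np.int32(835), np.float64(0.125)), (np.int32(835), np.float64(0.129))]
w2 enc:[513.3   2.   17.5] fc:[513.1   2.1] hole:[513.6   2. ] red:[374.8 230.4] [(np.int32(1157), np.float64(0.129)), (np.int32(1157), np.float64(0.127)), (np.int32(996), np.float64(0.129)), (np.int32(996), np.float64(0.123))]
w4 enc:[ 524.8 -283.5   17.5] fc:[ 524.4 -283.6] hole:[ 524.7 -283.8] red:[370.7 128.8] [(np.int32(976), np.float64(0.032)), (np.int32(976), np.float64(0.038)), (np.int32(848), np.float64(0.032)), (np.int32(848), np.float64(0.032))]
w3 enc:[ 524.  -283.3   17.3] fc:[ 520.  -283.7] hole:[ 524.5 -283.8] red:[372.  211.5] [(np.int32(966), np.float64(0.021)), (np.int32(966), np.float64(0.03)), (np.int32(884), np.float64(0.033)), (np.int32(884), np.float64(0.051))]
```

```bash
python3 - <<'E'
from meas import *
S={1:((513.6,2.0),.127),2:((524.7,-283.7),.033)}
for fn,roi,k in [("w5",(200,100,440,260),1),("w2",(225,160,410,300),1),("w4",(200,100,440,270),2),("w3",(225,160,410,300),2)]:
    m=station(fn,roi); print(fn,lever_q(m,*S[k]))
for a,b,r1,r2 in (("w5","w2",(200,100,440,260),(225,160,410,300)),("w4","w3",(200,100,440,270),(225,160,410,300))):
    m,n=station(a,r1),station(b,r2); print(tri(ray(*m["red"],m["K"],m["E"]),ray(*n["red"],n["K"],n["E"])))
E
```

```text
w5 (np.float64(-0.46099999999999985), np.float64(0.3408294431107836), array([472.1459156 ,  63.24270046, 122.17060761]), (np.float64(-33.431082124099696), np.float64(123.56372255985849)))
w2 (np.float64(-0.45899999999999985), np.float64(0.12556532158008374), array([472.27924098,  63.25972441, 122.23719981]), (np.float64(-33.44098650796961), np.float64(122.95157242446174)))
w4 (np.float64(-0.9219999999999999), np.float64(0.09166158857094105), array([ 462.794057  , -219.7076847 ,  100.31708071]), (np.float64(-59.7828507647885), np.float64(100.76676282815981)))
w3 (np.float64(-0.9199999999999999), np.float64(0.10191179772333764), array([ 462.88476122, -219.70469037,  100.43651175]), (np.float64(-59.539695405509235), np.float64(99.90454663801682)))
(array([472.11207521,  63.30588986, 122.81504099]), [np.float64(0.05050565920998365), np.float64(0.05050565921000194)])
(array([ 462.77417843, -219.79145276,  100.92194368]), [np.float64(0.06140939330961256), np.float64(0.061409393309623236)])
```

```bash
cat > lev.py <<'E'
from h import *
S={1:(np.array([513.6,2.0]),.127),2:(np.array([524.7,-283.7]),.033)}
def kp(k,q,dz=2):
    P,y=S[k]; ax=np.array([np.cos(y),np.sin(y)]);ay=np.array([-ax[1],ax[0]])
    xy=P+75*np.sin(q)*ax+66*ay; return [xy[0],xy[1],55+75*np.cos(q)+dz]
def lever(k,q0):
    t=np.pi/2+S[k][1]; p=kp(k,q0)
    move_ptp([p[0],p[1],230],Q(t)); movel(p,Q(t),150); print("f0",read_force().round(1))
    close_gripper(15); wait(0.2); print("gap",read_finger_gap(),"f",read_force().round(1))
    for q in np.linspace(q0,0,6)[1:]:
        movel(kp(k,q),Q(t),80)
    wait(0.3); print("f",read_force().round(1),"gap",read_finger_gap(),read_tool_pos().round(1),np.round(kp(k,0),1))
    release(); wait(.2); p=read_tool_pos(); movel([p[0],p[1],200],None,150); print(read_time())
E
python3 - <<'E'
from lev import *
lever(1,-.46)
P=S[1][0]
move_ptp([545,25,215],Q(np.pi/2)); wait(0.3); snap("wrist","l1")
from meas import *
m=station("l1",(200,60,440,275)); print(m["enc"],m["hole"],m["ys"],lever_q(m,S[1][0],S[1][1]))
E
```

```text
f0 [ 0.3  0.4 -0.3]
gap 23.693861281487372 f [-0.1 -0.8  0.6]
f [ 1.9 -1.7 -2.3] gap 24.132001937226295 [505.7  67.4 132.2] [505.2  67.5 132. ]
13.5083
(513.6967163085938, 2.189633846282959, 17.503883361816406) [513.60462555   2.05839286] [(np.int32(1321), np.float64(0.129)), (np.int32(1321), np.float64(0.129)), (np.int32(1068), np.float64(0.13)), (np.int32(1068), np.float64(0.108))] (np.float64(-0.03399999999999981), np.float64(0.3607111195469461), array([502.71153821,  67.1455401 , 129.95665418]), (np.float64(-2.858405066482851), np.float64(131.46146750325042)))
```

View pics/l1.png

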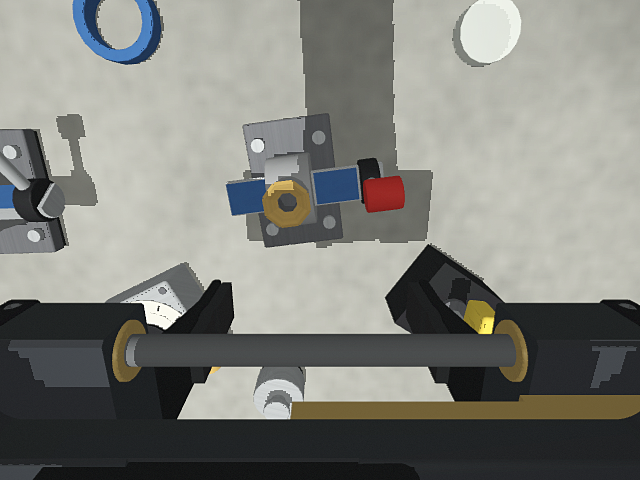

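```bash
python3 - <<'E'
from lev import *
from meas import *
move_ptp([490,25,215],Q(np.pi/2)); wait(0.3); snap("wrist","l1b")
lever(2,-.92)
move_ptp([545,-255,215],Q(np.pi/2)); wait(0.3); snap("wrist","l2")
move_ptp([490,-255,215],Q(np.pi/2)); wait(0.3); snap("wrist","l2b")
for f,k in (("l1",1),("l1b",1),("l2",2),("l2b",2)):
    m=station(f,(200,60,440,300)); print(f,m["enc"],m["hole"],m["ys"],m["red"],lever_q(m,S[k][0],S[k][1]))
for a,b in (("l1","l1b"),("l2","l2b")):
    m,n=station(a,(200,60,440,300)),station(b,(200,60,440,300)); print(tri(ray(*m["red"],m["K"],m["E"]),ray(*n["red"],n["K"],n["E"])))
print(kp(1,0,0),kp(2,0,0),read_time())
E
```

```text
f0 [ 0.5 -0.2  0.1]
gap 23.90986790065266 f [-0.4 -1.7 -2.1]
f [ 2.6 -2.3 -1.1] gap 23.755690922790336 [ 522.9 -217.8  132.1] [ 522.5 -217.7  132. ]
22.0583
l1 (513.6967163085938, 2.189633846282959, 17.503883361816406) [513.60462555   2.05839286] [(np.int32(1321), np.float64(0.129)), (np.int32(1321), np.float64(0.129)), (np.int32(1068), np.float64(0.13)), (np.int32(1068), np.float64(0.108))] (np.float64(383.2413793103448), np.float64(193.6176245210728)) (np.float64(-0.03399999999999981), np.float64(0.3607111195469461), array([502.71153821,  67.1455401 , 129.95665418]), (np.float64(-2.858405066482851), np.float64(131.46146750325042)))
l1b (513.3974609375, 2.0496044158935547, 17.49932098388672) [513.62315459   1.99442987] [(np.int32(1136), np.float64(0.127)), (np.int32(1136), np.float64(0.122)), (np.int32(962), np.float64(0.131)), (np.int32(962), np.float64(0.123))] (np.float64(380.4867579908676), np.float64(269.9579908675799)) (np.float64(-0.030999999999999917), np.float64(0.46201415909064164), array([502.93460819,  67.17402329, 129.96396539]), (np.float64(-3.409683472901122), np.floa
[... 1176 characters left out ...]
loat64(0.055564146601046534)])
(array([ 519.43050072, -216.47702075,  122.21118314]), [np.float64(0.0475798662464621), np.float64(0.047579866246443246)])
[np.float64(505.2405140488734), np.float64(67.46845801325182), np.float64(130.0)] [np.float64(522.5223952854761), np.float64(-217.73593373883563), np.float64(130.0)] 23.3917meas.py:29: RankWarning: Polyfit may be poorly conditioned
  e=np.array([f(v[u==q]) for q in us]); p=np.polyfit(us,e,1); r=np.abs(e-np.polyval(p,us)); g=r<1.5; p=np.polyfit(us[g],e[g],1)
meas.py:29: RankWarning: Polyfit may be poorly conditioned
  e=np.array([f(v[u==q]) for q in us]); p=np.polyfit(us,e,1); r=np.abs(e-np.polyval(p,us)); g=r<1.5; p=np.polyfit(us[g],e[g],1)
```

View pics/l2.png

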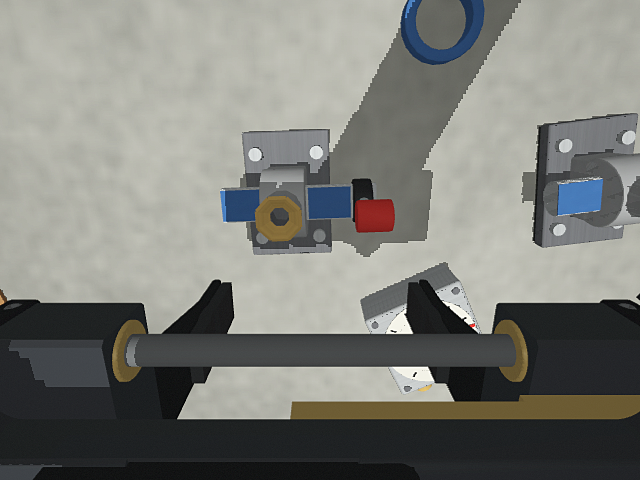

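Both levers lag a little: q1 ≈ -0.033 and q2 ≈ -0.066. In l2 the red knob sits at (374,215). I'll regrip each one more firmly and correct the remainder.

```bash
cat > fix.py <<'E'
from lev import *
from meas import *
def nudge(k,q0,q1,s=30):
    t=np.pi/2+S[k][1]; p=kp(k,q0)
    move_ptp([p[0],p[1],200],Q(t)); movel(p,Q(t),150); close_gripper(s); wait(.2)
    movel(kp(k,q1),Q(t),30); wait(.3); print("f",read_force().round(1),read_finger_gap(),read_tool_pos())
    release(); wait(.2); p=read_tool_pos(); movel([p[0],p[1],215],None,150)
def check(k,fn):
    move_ptp([530,25 if k==1 else -255,215],Q(np.pi/2)); wait(0.3); snap("wrist",fn)
    m=station(fn,(200,60,440,290)); print(fn,m["enc"],m["hole"],m["ys"],m["red"],lever_q(m,S[k][0],S[k][1])); print(read_time())
E
python3 - <<'E'
from fix import *
nudge(2,-.067,.02); check(2,"n2")
nudge(1,-.033,.02); check(1,"n1")
E
```

```text
f [-5.9  0.6  3.4] 23.66427061314883 [ 523.15858712 -217.78473248  131.86338815]
n2 (524.5609741210938, -283.8329162597656, 17.431909561157227) [ 524.65050316 -283.74818393] [(np.int32(509), np.float64(-0.308)), (np.int32(509), np.float64(-0.362)), (np.int32(1203), np.float64(0.026)), (np.int32(1203), np.float64(0.028)), (np.int32(1032), np.float64(0.017)), (np.int32(1032), np.float64(0.046))] (np.float64(373.2463393626184), np.float64(243.74074074074073)) (np.float64(0.006000000000000227), np.float64(0.47631584394366044), array([ 522.97214758, -217.72108652,  129.99865   ]), (np.float64(-0.2979021844863911), np.float64(132.1856482147656)))
28.9667
f [-4.3 -1.2  3.8] 23.576362573879933 [505.83524801  67.48686505 131.8639594 ]
n1 (513.5972290039062, 2.2027626037597656, 17.449438095092773) [513.6412051    2.05350261] [(np.int32(1253), np.float64(0.131)), (np.int32(1253), np.float64(0.12)), (np.int32(1018), np.float64(0.13)), (np.int32(1018), np.float64(0.093))] (np.float64(382.55647155812034), np.float64(219.87304204451772)) (np.float64(0.007000000000000117), np.float64(0.4446676285147312), array([505.76128162,  67.53495338, 129.99816251]), (np.float64(-0.00711035211811404), np.float64(131.99630445883167)))
35.4
```

Both levers now read about +0.006 rad. Next is the key and its stand, with a look at the manifold on the way.

```bash
python3 - <<'E'
from h import *
move_ptp([680,130,270],Q(np.pi/2)); wait(0.3); snap("wrist","k1")
im=cv2.imread("pics/k1.png"); cv2.imwrite("pics/k1b.png",cv2.resize(im[80:300,180:480],None,fx=2.5,fy=2.5,interpolation=cv2.INTER_CUBIC))
print(read_time(),read_joints())
E
```

```text
36.5333 [-0.37497199  0.39977825  0.20922698  1.28880743 -0.08150902  1.46085173
  1.39697858]
```

View pics/k1b.png

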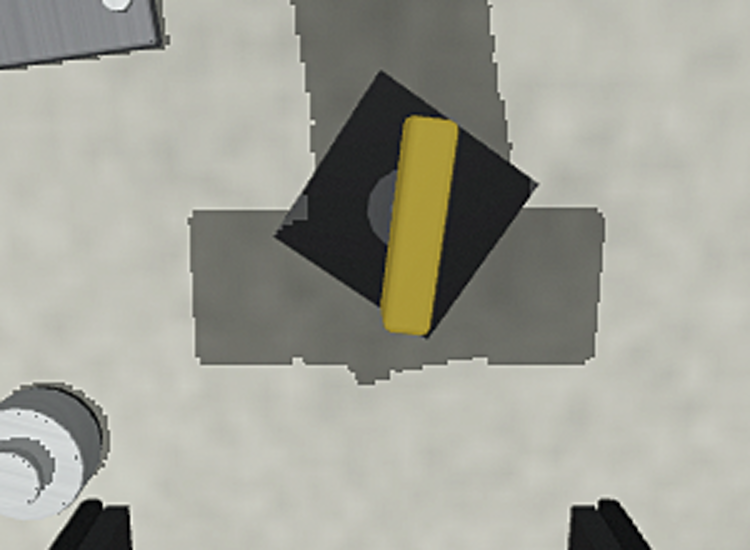

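```bash
cat > keym.py <<'E'
from meas import *
def key(fn,roi=(150,50,500,300),z=126):
    im,K,E=load(fn); x0,y0,x1,y1=roi; hsv=cv2.cvtColor(im,cv2.COLOR_BGR2HSV).astype(int); H,S_,V=hsv[...,0],hsv[...,1],hsv[...,2]
    R=np.zeros(H.shape,bool);R[y0:y1,x0:x1]=1
    m=big(R&(H>20)&(H<33)&(S_>120)&(V>60))
    v=np.median(V[m]); out=[]
    for mm in (m,big(m&(V>v-12))):
        c=max(cv2.findContours(mm.astype(np.uint8),cv2.RETR_EXTERNAL,cv2.CHAIN_APPROX_NONE)[0],key=cv2.contourArea)[:,0,:]
        W=np.array([onz(a,b,z,K,E)[:2] for a,b in c]).astype(np.float32)
        (cx,cy),(w,h),_=cv2.minAreaRect(W); 
        d=W-W.mean(0); ev=np.linalg.svd(d,full_matrices=False)[2][0]; out.append((cx,cy,max(w,h),min(w,h),np.arctan2(ev[1],ev[0])%np.pi,W.mean(0)))
    return out
if __name__=="__main__":
    for f in ("k1",):
        for o in key(f): print([np.round(x,3) for x in o])
E
python3 keym.py
```

```text
[np.float64(630.884), np.float64(150.778), np.float64(69.001), np.float64(17.641), np.float32(3.036), array([629.765, 151.017], dtype=float32)]
[np.float64(630.998), np.float64(151.677), np.float64(68.244), np.float64(14.617), np.float32(3.027), array([630.078, 151.748], dtype=float32)]
```

The bar reads (631,151) at 70 x 16 mm, but the top view had it near (648,134). I'll check whether the stand was knocked.

```bash
python3 - <<'E'
from keym import *
snap("top","top2")
for f in ("top1","top2"):
    for o in key(f,(240,150,310,230)): print(f,[np.round(x,3) for x in o])
im,K,E=load("k1")
# black stand outline at z=55
hsv=cv2.cvtColor(im,cv2.COLOR_BGR2HSV)
m=(hsv[...,2]<55); m[:90]=0;m[250:]=0;m[:,:270]=0;m[:,410:]=0
m=big(m); c=max(cv2.findContours(m.astype(np.uint8),cv2.RETR_EXTERNAL,cv2.CHAIN_APPROX_NONE)[0],key=cv2.contourArea)[:,0,:]
W=np.array([onz(a,b,55,K,E)[:2] for a,b in c]).astype(np.float32); print(cv2.minAreaRect(W))
E
```

```text
top1 [np.float64(650.028), np.float64(135.455), np.float64(74.941), np.float64(20.882), np.float32(3.06), array([649.946, 135.395], dtype=float32)]
top1 [np.float64(653.835), np.float64(136.914), np.float64(66.616), np.float64(12.382), np.float32(3.027), array([653.64, 136.8 ], dtype=float32)]Traceback (most recent call last):
  File "<stdin>", line 4, in <module>
  File "keym.py", line 5, in key
    m=big(R&(H>20)&(H<33)&(S_>120)&(V>60))
  File "meas.py", line 3, in big
    n,l,st,c=cv2.connectedComponentsWithStats(m.astype(np.uint8)); i=1+np.argmax(st[1:,4]); return l==i
                                                                       ~~~~~~~~~^^^^^^^^^^
    return _wrapfunc(a, 'argmax', axis=axis, out=out, **kwds)
    return bound(*args, **kwds)
ValueError: attempt to get argmax of an empty sequence
```

```bash
python3 - <<'E'
from keym import *
move_ptp([665,150,265],Q(np.pi/2)); wait(0.3); snap("wrist","k2")
for f in ("k1","k2"):
    for o in key(f): print(f,[np.round(x,3) for x in o])
    im,K,E=load(f)
    hsv=cv2.cvtColor(im,cv2.COLOR_BGR2HSV)
    m=(hsv[...,2]<55); m[:90]=0;m[250:]=0;m[:,:250]=0;m[:,420:]=0
    m=big(m); c=max(cv2.findContours(m.astype(np.uint8),cv2.RETR_EXTERNAL,cv2.CHAIN_APPROX_NONE)[0],key=cv2.contourArea)[:,0,:]
    W=np.array([onz(a,b,55,K,E)[:2] for a,b in c]).astype(np.float32); print(cv2.minAreaRect(W))
E
```

```text
k1 [np.float64(630.884), np.float64(150.778), np.float64(69.001), np.float64(17.641), np.float32(3.036), array([629.765, 151.017], dtype=float32)]
k1 [np.float64(630.998), np.float64(151.677), np.float64(68.244), np.float64(14.617), np.float32(3.027), array([630.078, 151.748], dtype=float32)]
((625.170166015625, 140.62855529785156), (50.412601470947266, 76.00944519042969), 56.667884826660156)
k2 [np.float64(630.176), np.float64(151.902), np.float64(70.205), np.float64(16.179), np.float32(3.034), array([629.41 , 151.923], dtype=float32)]
k2 [np.float64(630.878), np.float64(151.745), np.float64(68.22), np.float64(15.018), np.float32(3.028), array([629.785, 151.952], dtype=float32)]
((631.9967651367188, 151.3059844970703), (75.3677978515625, 76.05719757080078), 55.90606689453125)
```

View pics/k2.png

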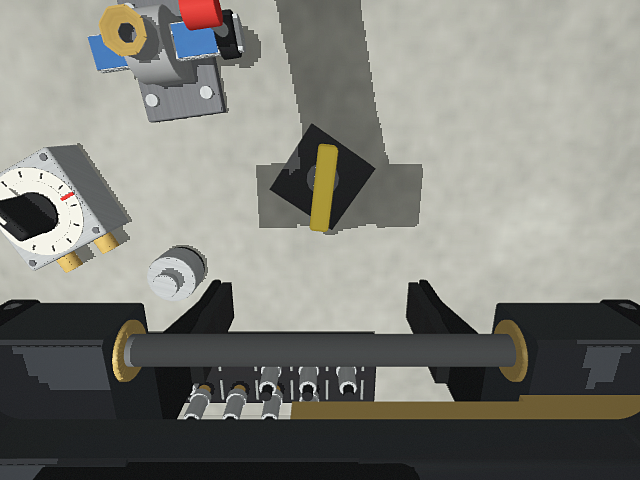

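Two wrist views agree: the bar is at (630.5,151.8), direction 3.033 rad, and the stand is at (632,151.3). The stand has moved about 25 mm. I'll pick up the key.

```bash
python3 - <<'E'
from h import *
t=-0.108+np.pi/2
move_ptp([630.5,151.8,200],Q(t)); movel([630.5,151.8,105],Q(t),120); print(read_force().round(1))
close_gripper(45); wait(.3); print(read_finger_gap(),read_force().round(1))
movel([630.5,151.8,235],Q(t),100); wait(.3); print(read_finger_gap(),read_force().round(1),read_tool_pos())
snap("wrist","g1"); snap("side","g1s"); print(read_time())
E
```

```text
[-0.5  0.3  0.8]
15.768983218635507 [-0.3 -0.6 -0.5]
15.90092467763769 [-0.2  0.3 -2.2] [630.409451   151.73371434 234.70616729]
41.8167
```

View pics/g1.png

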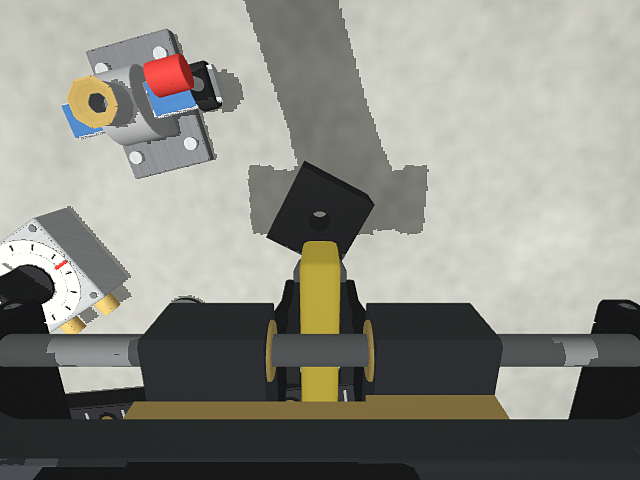

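View pics/g1s.png

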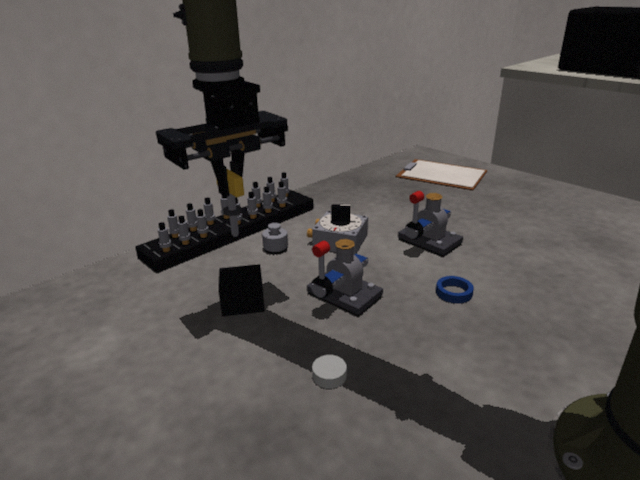

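```bash
cat > ins.py <<'E'
from lev import *
SOCK={1:np.array([513.65,2.05]),2:np.array([524.7,-283.75])}
DX=np.array([0.,0.])  # key axis offset from TCP in tool (x,y)
def tcpxy(p,t):
    x=np.array([np.cos(t),np.sin(t)]);y=np.array([np.sin(t),-np.cos(t)]); return p-DX[0]*x-DX[1]*y
def go(k,t,z=255):
    p=tcpxy(SOCK[k],t); move_ptp([p[0],p[1],z],Q(t)); wait(.3)
    print("at",read_tool_pos().round(2),tool_t(),read_finger_gap())
def down(k,t,z0,z1,step=2,lim=6,sp=25):
    p=tcpxy(SOCK[k],t); f0=read_force()
    z=z0
    while z>z1-1e-6:
        movel([p[0],p[1],z],Q(t),sp); f=read_force()-f0
        print(round(z-95,1),f.round(1),read_ft_torque().round(2),read_tool_pos().round(1))
        if abs(f[2])>lim: return False
        z-=step
    return True
E
python3 - <<'E'
from ins import *
im,K,E=load("g1")
R=np.eye(4);
print(onz(319.5,217,55,K,E))
t=np.pi/2+.127-.1
go(1,t); p=SOCK[1]
movel([p[0],p[1],211],None,100); wait(.2)
snap("side","i1s"); snap("top","i1t")
im=cv2.imread("pics/i1s.png");cv2.imwrite("pics/i1sb.png",cv2.resize(im[150:320,260:420],None,fx=3.5,fy=3.5,interpolation=cv2.INTER_CUBIC))
print(down(1,t,211,197)); print(read_time())
E
```

```text
[628.35719766 151.83303776  55.        ]
at [514.06   2.97 254.59] 1.5993834289611575 15.686657545897
116 [ 0.2  1.  -0. ] [0.01 0.03 0.02] [513.7   2.  211.1]
114 [-0.1  0.8 -0.1] [-0.    0.05  0.03] [513.5   2.  208.7]
112 [-0.7  0.6 -0. ] [ 0.03 -0.   -0.07] [513.5   2.  206.8]
110 [0.  1.3 1.1] [0.   0.02 0.02] [513.5   2.1 204.8]
108 [-0.4  0.2  0.7] [ 0.06 -0.02  0.02] [513.5   2.  202.8]
106 [0.1 1.1 0.3] [ 0.06 -0.02 -0.02] [513.5   2.1 200.8]
104 [0.  1.6 0.6] [0.   0.06 0.01] [513.5   2.  198.8]
102 [ 0.3  0.  -0.3] [ 0.02 -0.   -0.01] [513.5   2.  196.8]
True
45.7917
```

View pics/i1sb.png

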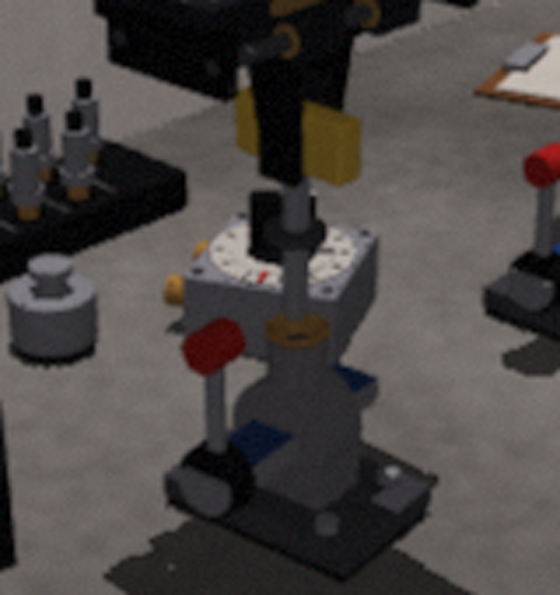

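The side view shows the key upright, centred over the funnel, and there is no contact force so far. I'll continue down.

```bash
python3 - <<'E'
from ins import *
t=np.pi/2+.127-.1
print(down(1,t,195,183)); print(read_time(),read_finger_gap())
E
```

```text
100 [-0.5 -0.3  0.7] [0.09 0.11 0.04] [513.5   2.1 194.9]
98 [-1.2  0.3  0.4] [0.01 0.12 0.04] [513.4   2.  192.7]
96 [-1.8  1.2 -0. ] [0.01 0.22 0.04] [513.4   2.1 190.7]
94 [-2.8 -0.2  1.2] [ 0.06  0.26 -0.01] [513.5   2.1 188.8]
92 [-2.2 -0.   0.7] [ 0.04  0.3  -0.02] [513.5   2.1 186.8]
90 [-1.2 -0.1  0.5] [ 0.03  0.39 -0.06] [513.5   2.  184.8]
88 [-1.5  0.4  0.3] [ 0.02  0.4  -0.02] [513.5   2.1 182.8]
True
47.5417 15.91658228929123
```

```bash
cat > turn.py <<'E'
from ins import *
def turn(k,t0,z,step=.15,total=2.5,lim=.3):
    T0=read_ft_torque()[2]; a=0
    while a<total:
        a+=step; t=t0-a; p=tcpxy(SOCK[k],t)
        movel([p[0],p[1],z],Q(t),60); tz=np.median([read_ft_torque()[2] for _ in range(3)])-T0
        print(round(a,2),round(tz,3),read_force().round(1),round(t0-tool_t(),3),round(read_finger_gap(),2),round(read_time(),1))
        if a>1.5: step=.06
        if abs(tz)>lim: return a
    return None
E
python3 - <<'E'
from turn import *
print(turn(1,np.pi/2+.127-.1,183))
E
```

```text
0.15 0.072 [-2.1 -0.1 -1.9] 0.147 15.72 47.8
0.3 0.02 [-1.7  1.1 -1.2] 0.295 15.35 48.1
0.45 0.043 [-2.9  1.5 -0.9] 0.445 15.34 48.4
0.6 0.027 [-2.4  2.9 -2.7] 0.594 15.59 48.7
0.75 -0.004 [-1.4  2.9 -2.9] 0.744 15.8 49.0
0.9 -0.014 [-1.5  4.6 -3.3] 0.894 15.93 49.3
1.05 -0.017 [ 0.2  4.9 -3.8] 1.044 15.95 49.6
1.2 0.045 [-0.3  5.  -4.7] 1.195 15.8 49.9
1.35 0.033 [-0.1  4.6 -4.2] 1.345 15.66 50.2
1.5 0.055 [ 1.1  4.9 -5.2] 1.495 15.86 50.5
1.65 0.024 [ 0.6  4.9 -6.4] 1.645 15.52 50.8
1.71 0.059 [ 0.8  5.3 -5. ] 1.705 15.56 51.1
1.77 0.055 [ 2.4  5.1 -5.1] 1.765 15.92 51.3
1.83 -0.037 [ 2.   5.2 -5.1] 1.825 15.83 51.6
1.89 0.057 [ 1.5  4.7 -4.6] 1.885 15.75 51.8
1.95 0.025 [ 2.4  4.9 -5.5] 1.945 15.54 52.1
2.01 0.072 [ 2.3  6.2 -6.4] 2.005 15.8 52.3
2.07 -0.015 [ 2.2  5.1 -6.1] 2.065 15.55 52.6
2.13 0.013 [ 2.8  4.8 -5.8] 2.125 16.06 52.8
2.19 0.048 [ 1.9  5.1 -4.9] 2.185 15.96 53.1
2.25 0.053 [ 2.9  4.6 -5.2] 2.245 15.42 53.3
2.31 0.092 [ 2.   4.7 -6.1] 2.305 15.54 53.6
2.37 0.117 [ 2.1  4.5 -5.1] 2.365 15.56 53.8
2.43 0.116 [ 2.1  4.7 -5.4] 2.425 15.54 54.1
2.49 0.075 [ 2.5  4.8 -4.5] 2.485 15.5 54.3
2.55 -0.032 [ 3.   3.8 -5.5] 2.545 15.5 54.6
None
```

```bash
python3 - <<'E'
from turn import *
for _ in range(5): print(read_ft_torque().round(3),read_force().round(1))
snap("wrist","t1"); snap("side","t1s"); print(read_tool_pos(),tool_t())
im=cv2.imread("pics/t1s.png");cv2.imwrite("pics/t1sb.png",cv2.resize(im[130:320,240:440],None,fx=3,fy=3,interpolation=cv2.INTER_CUBIC))
E
```

```text
[ 1.266 -0.733 -0.05 ] [ 3.   3.8 -5.5]
[ 1.266 -0.733 -0.05 ] [ 3.   3.8 -5.5]
[ 1.266 -0.733 -0.05 ] [ 3.   3.8 -5.5]
[ 1.266 -0.733 -0.05 ] [ 3.   3.8 -5.5]
[ 1.266 -0.733 -0.05 ] [ 3.   3.8 -5.5]
[515.49808043   2.33421315 183.57818436] -0.9474557915396984
```

View pics/t1.png

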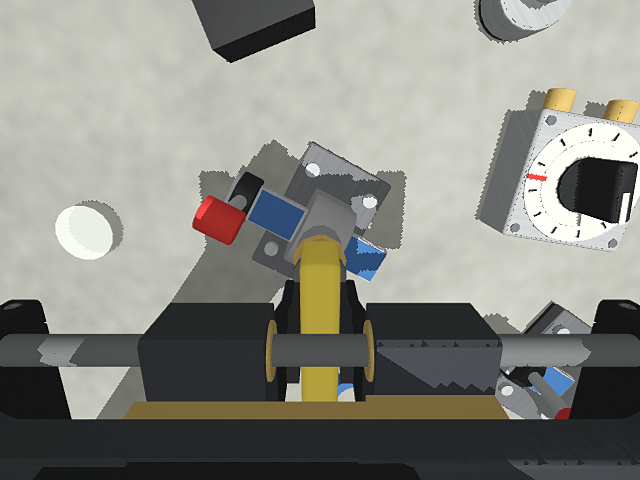

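View pics/t1sb.png

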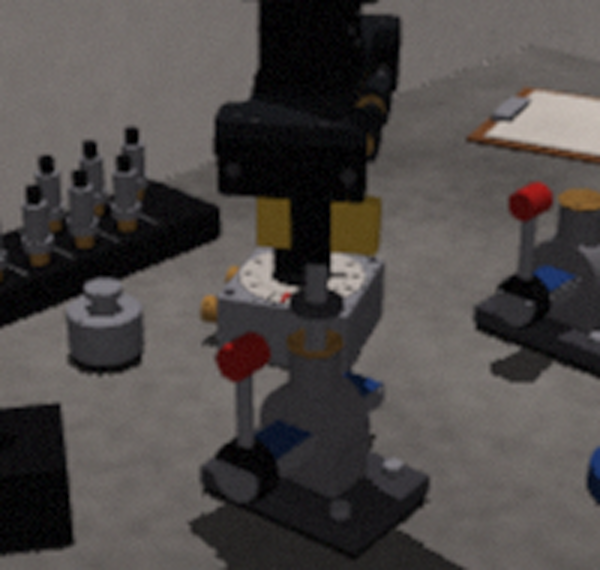

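```bash
cat > yaw.py <<'E'
from meas import *
def foot_yaw(fn,roi):
    # yaw from edges of blue patches: approx polygon, all edge directions
    im,K,E=load(fn); x0,y0,x1,y1=roi; hsv=cv2.cvtColor(im,cv2.COLOR_BGR2HSV).astype(int); H,S_,V=hsv[...,0],hsv[...,1],hsv[...,2]
    R=np.zeros(H.shape,bool);R[y0:y1,x0:x1]=1
    m=big(R&(H>100)&(H<125)&(S_>130)&(V>40))
    c=max(cv2.findContours(m.astype(np.uint8),cv2.RETR_EXTERNAL,cv2.CHAIN_APPROX_NONE)[0],key=cv2.contourArea)
    W=np.array([onz(a,b,70,K,E)[:2] for a,b in c[:,0,:]]).astype(np.float32)
    r=cv2.minAreaRect(W); bx=cv2.boxPoints(r); 
    return r,[round(float(np.arctan2(*(bx[(i+1)%4]-bx[i])[::-1])),3) for i in range(4)],W.mean(0)
E
python3 - <<'E'
from yaw import *
print(foot_yaw("t1",(240,180,310,250)))
print(foot_yaw("n1",(310,150,360,240)))
E
```

```text
(((511.5086364746094, 40.241249084472656), (25.071727752685547, 34.41447067260742), 7.661585330963135), [-1.437, 0.134, 1.705, -3.008], array([511.46222 ,  40.530495], dtype=float32))
(((507.04705810546875, 39.401214599609375), (25.35533905029297, 34.457786560058594), 7.417182445526123), [-1.441, 0.129, 1.7, -3.012], array([506.86807 ,  39.542088], dtype=float32))
```

The tool turned 2.55 rad with no clear hard stop. Station yaw is unchanged at 0.13 and the bar is still aligned in the jaws. I'll lift out and look at the socket itself.

```bash
python3 - <<'E'
from turn import *
p=read_tool_pos(); 
for z in (190,200,211):
    movel([p[0],p[1],z],None,40); print(read_force().round(1),read_ft_torque().round(2),read_tool_pos().round(1))
wait(.2); print(read_finger_gap(),read_force())
movel([p[0],p[1],250],None,100)
print(read_time())
# view with held key: camera offset; stand aside so that hub in upper image
move_ptp([585,25,250],Q(np.pi/2)); wait(.3); snap("wrist","s1"); snap("side","s1s")
im=cv2.imread("pics/s1.png"); cv2.imwrite("pics/s1b.png",cv2.resize(im[60:260,200:440],None,fx=3,fy=3,interpolation=cv2.INTER_CUBIC))
m=station("s1",(200,30,440,230)); print(m["enc"],m["hole"],m["ys"],m["red"],lever_q(m,S[1][0],S[1][1]),read_time())
E
```

```text
[ 0.9  3.3 -9.9] [ 0.85 -0.23 -0.04] [515.5   2.  189.6]
[ 0.2 -0.1 -0.1] [-0.09  0.13  0.02] [516.3   1.3 201.6]
[ 0.6  0.  -2.2] [-0.1   0.14  0.07] [515.7   2.3 211.4]
15.258173550668461 [ 0.00932952 -0.43091596 -0.7396379 ]
56.5917Traceback (most recent call last):
  File "<stdin>", line 11, in <module>
NameError: name 'station' is not defined
```

View pics/s1b.png

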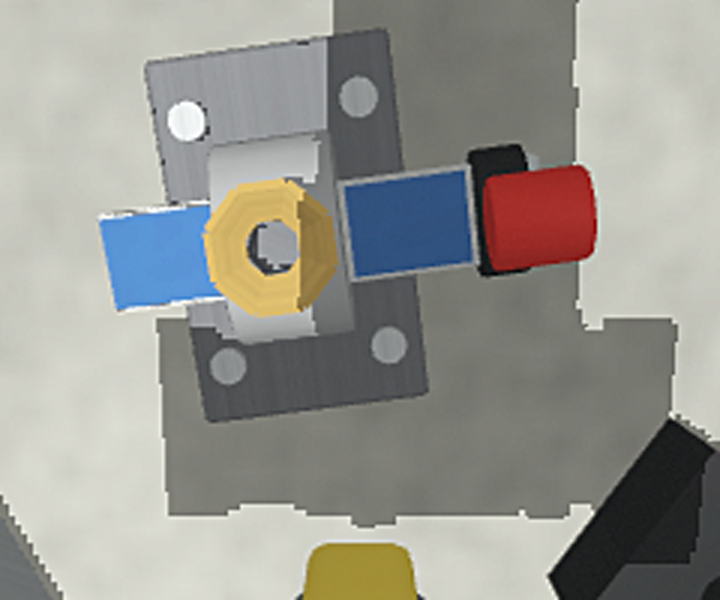

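View pics/s1s.png

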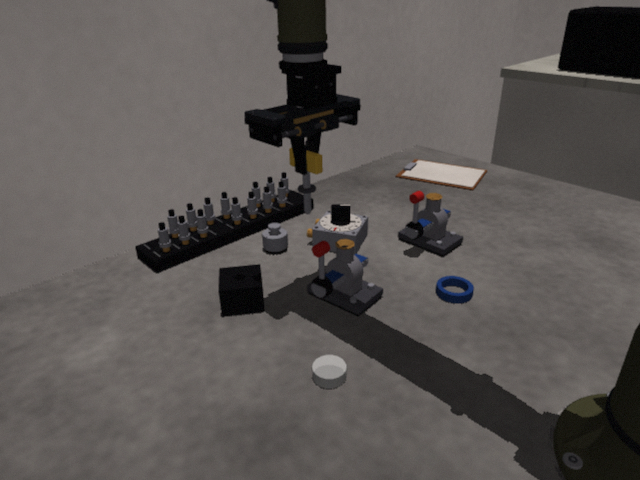

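```bash
cat > hexa.py <<'E'
from meas import *
def hexang(fn,c,yaw,show=None):
    im,K,E=load(fn) if isinstance(fn,str) else fn
    # rectify: world grid at z=104 around c, 0.1 mm
    n=121; g=np.linspace(-12,12,n)
    M=np.array([[proj([c[0]+a,c[1]+b,104],K,E) for b in g] for a in g]).astype(np.float32)
    pa=cv2.remap(im,M[...,0],M[...,1],cv2.INTER_CUBIC)
    hsv=cv2.cvtColor(pa,cv2.COLOR_BGR2HSV).astype(float)
    sat=hsv[...,1]  # brass saturated, hole grey
    m=(sat<90).astype(np.uint8); m=big(m).astype(np.uint8)
    v,u=np.nonzero(m); cx,cy=g[int(round(v.mean()))],g[int(round(u.mean()))]
    cx,cy=np.interp(v.mean(),np.arange(n),g),np.interp(u.mean(),np.arange(n),g)
    th=np.linspace(0,2*np.pi,360,endpoint=False); r=np.linspace(3,10,141); rad=[]
    for a in th:
        X=(cx+r*np.cos(a)+12)/.2; Y=(cy+r*np.sin(a)+12)/.2
        s=cv2.remap(sat.astype(np.float32),Y[None].astype(np.float32),X[None].astype(np.float32),cv2.INTER_LINEAR)[0]
        i=np.argmax(s>90); rad.append(r[i])
    rad=np.array(rad); F=(rad*np.exp(-6j*th)).mean()*2
    # r ~ A cos(6(th-phi)); corners at phi; flats at phi+30deg
    corner=np.angle(F)*-1/6 if False else np.angle((rad*np.exp(6j*th)).mean())/6
    flat=(corner+np.pi/6-yaw); flat=(flat+np.pi/6)%(np.pi/3)-np.pi/6
    if show: cv2.imwrite(f"pics/{show}.png",cv2.resize(pa,None,fx=3,fy=3))
    return round(flat,3),round(abs(F),3),rad.mean().round(2),(round(cx,2),round(cy,2))
if __name__=="__main__":
    for f in("w1","w2","w5","l1","l1b","n1","s1"): print(f,hexang(f,(513.6,2.05),.127,"hx_"+f))
    for f in("w4","w3","l2","l2b","n2"): print(f,hexang(f,(524.7,-283.75),.033,"hx_"+f))
    a=[cv2.imread(f"pics/hx_{f}.png") for f in("w5","n1","s1","n2")]
    cv2.imwrite("pics/hx.png",cv2.resize(np.hstack(a),(800,200)))
    m=station("s1",(200,30,440,230)); print(m["enc"],m["hole"],m["ys"],m["red"],lever_q(m,(513.6,2.),.127))
E
python3 hexa.py
```

```text
w1 (np.float64(-0.397), np.float64(0.036), np.float64(6.93), (np.float64(0.03), np.float64(0.03)))
w2 (np.float64(0.236), np.float64(0.163), np.float64(6.88), (np.float64(-0.02), np.float64(-0.04)))
w5 (np.float64(0.358), np.float64(0.063), np.float64(6.99), (np.float64(0.15), np.float64(0.04)))
l1 (np.float64(0.403), np.float64(0.062), np.float64(6.97), (np.float64(0.05), np.float64(0.04)))
l1b (np.float64(0.48), np.float64(0.07), np.float64(6.94), (np.float64(0.05), np.float64(-0.04)))
n1 (np.float64(-0.427), np.float64(0.064), np.float64(6.97), (np.float64(0.04), np.float64(0.03)))
s1 (np.float64(-0.464), np.float64(0.183), np.float64(7.02), (np.float64(0.13), np.float64(0.2)))
w4 (np.float64(0.079), np.float64(0.05), np.float64(6.9), (np.float64(0.03), np.float64(0.06)))
w3 (np.float64(-0.481), np.float64(0.12), np.float64(6.63), (np.float64(-0.22), np.float64(-0.07)))
l2 (np.float64(-0.132), np.float64(0.046), np.float64(6.91), (np.float64(0.06), np.float64(0.06)))
l2b (np.float64(0.391), np.float64(0.181), np.float64(6.85), (np.float64(-0.18), np.float64(-0.0)))
n2 (np.float64(-0.342), np.float64(0.024), np.float64(6.95), (np.float64(0.04), np.float64(0.04)))
(513.7808837890625, 2.249187469482422, 17.462032318115234) [513.76336544   2.2356899 ] [(np.int32(1189), np.float64(0.131)), (np.int32(1189), np.float64(0.129)), (np.int32(992), np.float64(0.128)), (np.int32(992), np.float64(0.111))] (np.float64(379.2218340611354), np.float64(132.0576419213974)) (np.float64(0.007000000000000117), np.float64(0.3067982212120941), array([505.76128162,  67.53495338, 129.99816251]), (np.float64(0.44914026472056384), np.float64(131.37330975007717)))
```

View pics/hx.png

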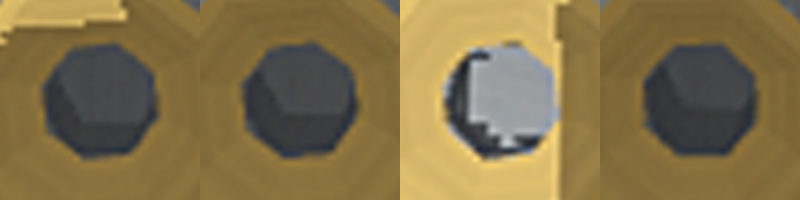

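Socket mouth is octagonal; the hex only shows as edges on the walls and floor deeper in. Sunlight confuses s1, so I'll repeat the shaded pose.

```bash
python3 - <<'E'
from hexa import *
for i,(x,y) in enumerate(((545,25),(545,-15),(562,5))):
    move_ptp([x,y,228],Q(np.pi/2)); wait(.3); snap("wrist",f"s2{i}"); hexang(f"s2{i}",(513.7,2.1),.127,f"hx_s2{i}")
hexang("w5",(513.7,2.1),.127,"hx_w5")
a=[cv2.resize(cv2.imread(f"pics/hx_{f}.png")[90:-90,90:-90],(200,200),interpolation=cv2.INTER_CUBIC) for f in("w5","s20","s21","s22")]
a=np.hstack(a).astype(float)*2; cv2.imwrite("pics/hx2.png",np.clip(a,0,255).astype(np.uint8)); print(read_time())
E
```

```text
61.0333
```

View pics/hx2.png

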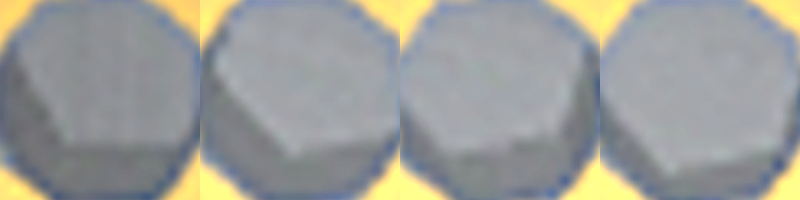

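```bash
python3 - <<'E'
from h import *
s=snapshot("wrist"); K,M=s["mtx"],np.array(s["mount"])
for f in ("g1","t1","s1","s20","s22"):
    im=cv2.imread(f"pics/{f}.png"); hsv=cv2.cvtColor(im,cv2.COLOR_BGR2HSV).astype(int)
    m=(hsv[...,0]>20)&(hsv[...,0]<33)&(hsv[...,1]>120)&(hsv[...,2]>60)
    rows=[np.nonzero(m[:300,c])[0] for c in range(312,328)]; r=np.median([q.min() for q in rows if len(q)])
    cols=np.nonzero(m[290])[0]; cols=cols[(cols>280)&(cols<360)]
    print(f,r,onz(319.5,r,-21,K,M).round(2), onz(cols.min(),290,-21,K,M).round(2)[0],onz(cols.max(),290,-21,K,M).round(2)[0])
E
```

```text
g1 241.0 [-4.000e-02 -4.321e+01 -2.100e+01] -7.59 7.48
t1 238.0 [-4.000e-02 -4.438e+01 -2.100e+01] -7.59 7.87
s1 241.0 [-4.000e-02 -4.321e+01 -2.100e+01] -7.59 7.48
s20 241.0 [-4.000e-02 -4.321e+01 -2.100e+01] -7.59 7.48
s22 155.0 [-1.00e-02 -7.43e+01 -2.10e+01] -7.59 7.87
```

```bash
python3 - <<'E'
from h import *
s=snapshot("wrist"); K,M=s["mtx"],np.array(s["mount"])
print([onz(319.5,r,11,K,M).round(2)[1] for r in (238,240,241,242)])
cv2.imwrite("pics/grip.png",s["img"][220:400,220:420])
E
```

```text
[np.float64(-34.33), np.float64(-33.36), np.float64(-32.87), np.float64(-32.38)]
```

d_y of the key in the hand is about +1.5 mm, from both the bar end and the load offset. The hex-floor angle of about 0.22 matches screw1 ≈ 2.0, i.e. tight, so the key rode over at the stop. For station2 I'll apply the offset and stop just after the expected 2.07 rad.

```bash
sed -i 's/^DX=.*/DX=np.array([0.,1.5])/' ins.py; python3 - <<'E'
from turn import *
t=np.pi/2+.033-.1
p=read_tool_pos(); movel([p[0],p[1],255],None,100)
go(2,t); p=tcpxy(SOCK[2],t); movel([p[0],p[1],213],Q(t),100); wait(.2)
ok=down(2,t,209,183,step=3); print(ok,read_time(),read_finger_gap())
E
```

```text
at [ 523.77 -282.5   255.  ] 1.5058332402145675 16.081034535844122
114 [-1.1 -1.1 -0.1] [ 0.05 -0.04 -0.02] [ 523.1 -283.6  208.8]
111 [-1.  -0.6  0. ] [-0.02 -0.    0.  ] [ 523.1 -283.6  205.7]
108 [-1.1 -0.  -0.5] [-0.03 -0.04 -0.  ] [ 523.  -283.6  202.7]
105 [-0.6 -0.7 -0.7] [ 0.01  0.06 -0.03] [ 523.1 -283.5  199.8]
102 [-0.9 -0.2 -0.9] [-0.   -0.01 -0.03] [ 523.1 -283.6  196.8]
99 [ 0.5 -2.1 -0.5] [-0.15 -0.53 -0.01] [ 523.7 -283.6  193.9]
96 [ 1.3 -2.  -1.6] [-0.17 -0.79  0.  ] [ 523.6 -283.6  190.9]
93 [ 2.4 -1.8 -1.4] [-0.22 -0.96 -0.04] [ 523.5 -283.6  187.8]
90 [ 2.8 -0.5 -1. ] [-0.15 -1.09  0.02] [ 523.4 -283.6  184.8]
True 66.175 15.517089631018308
```

```bash
sed -i 's/^DX=.*/DX=np.array([0.,0.6])/' ins.py; python3 - <<'E'
from turn import *
t=np.pi/2+.033-.1
p=tcpxy(SOCK[2],t); movel([p[0],p[1],183.5],Q(t),20); wait(.1); print(read_force().round(1),read_ft_torque().round(2))
T0=read_ft_torque()
def rd():
    q=[]
    for _ in range(4): wait(.02); q.append(np.r_[read_ft_torque(),read_force()])
    return np.mean(q,0)
a=0
while a<2.0:
    a+=.2; tt=t-a; p=tcpxy(SOCK[2],tt); movel([p[0],p[1],183.5],Q(tt),60); r=rd()
    print(round(a,2),r.round(2),round(t-tool_t(),3),round(read_finger_gap(),2))
print(read_time())
E
```

```text
[ 2.4 -0.9 -2.4] [-0.1  -0.7  -0.03]
0.2 [-0.06 -0.8   0.02  2.74  0.03 -2.46] 0.197 15.71
0.4 [ 0.08 -0.87 -0.04  3.    0.18 -1.77] 0.396 15.62
0.6 [ 0.18 -0.97 -0.01  3.44  1.24 -2.39] 0.596 15.55
0.8 [ 0.27 -1.1   0.02  3.22  1.07 -1.51] 0.796 15.64
1.0 [ 0.36 -1.23 -0.01  4.44  1.36 -2.42] 0.996 15.43
1.2 [ 0.42 -1.42  0.02  5.04  1.91 -2.33] 1.196 16.09
1.4 [ 0.36 -1.47  0.    5.04  1.45 -2.66] 1.397 15.44
1.6 [ 0.34 -1.51  0.    4.93  1.47 -2.47] 1.597 15.59
1.8 [ 0.28 -1.52  0.02  5.09  1.67 -2.57] 1.797 15.84
2.0 [ 0.22 -1.53 -0.03  5.44  1.26 -2.61] 1.997 15.61
2.2 [ 0.19 -1.52  0.02  5.07  1.12 -2.73] 2.197 15.59
71.1083
```

```bash
python3 - <<'E'
from turn import *
t=np.pi/2+.033-.1
def rd():
    q=[]
    for _ in range(4): wait(.02); q.append(np.r_[read_ft_torque(),read_force()])
    return np.mean(q,0)
for a in (2.24,2.28,2.32):
    tt=t-a; p=tcpxy(SOCK[2],tt); movel([p[0],p[1],183.5],Q(tt),60); r=rd()
    print(round(a,2),r.round(2),round(t-tool_t(),3),round(read_finger_gap(),2))
    if abs(r[2])>.15: break
print(read_time())
E
```

```text
2.24 [ 0.19 -1.52  0.07  5.3   1.12 -2.87] 2.237 15.79
2.28 [ 0.2  -1.51  0.09  5.56  1.13 -2.52] 2.277 15.6
2.32 [ 0.2  -1.49  0.09  5.48  1.21 -2.88] 2.316 15.45
72.0583
```

Torque rose to a plateau at about 2.24 rad, which is the stop. I'll lift out and check the socket.

```bash
python3 - <<'E'
from turn import *
from hexa import hexang
t=np.pi/2+.033-.1-2.32
p=read_tool_pos()
for z in (192,203,215): movel([p[0],p[1],z],None,40); print(read_force().round(1))
movel([p[0],p[1],250],None,100)
for i,(x,y) in enumerate(((556,-258),(556,-300))):
    move_ptp([x,y,228],Q(np.pi/2)); wait(.3); snap("wrist",f"s3{i}"); hexang(f"s3{i}",(524.7,-283.75),.033,f"hx_s3{i}")
hexang("w4",(524.7,-283.75),.033,"hx_w4");hexang("n2",(524.7,-283.75),.033,"hx_n2")
a=[cv2.resize(cv2.imread(f"pics/hx_{f}.png")[90:-90,90:-90],(200,200),interpolation=cv2.INTER_CUBIC) for f in("w4","n2","s30","s31")]
a=np.hstack(a).astype(float)*2; cv2.imwrite("pics/hx3.png",np.clip(a,0,255).astype(np.uint8)); print(read_time(),read_finger_gap())
E
```

```text
[ 4.3  1.6 -8.6]
[ 0.8 -0.7 -1.4]
[-0.6  0.2 -1. ]
76.7417 15.539515317669176
```

View pics/hx3.png

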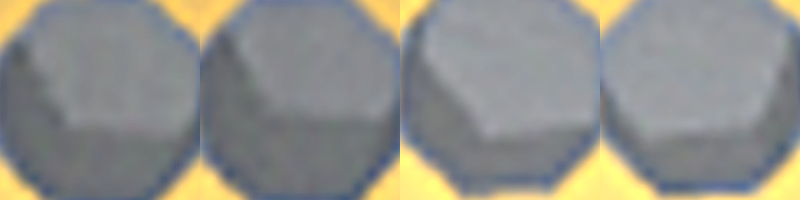

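View pics/s30.png

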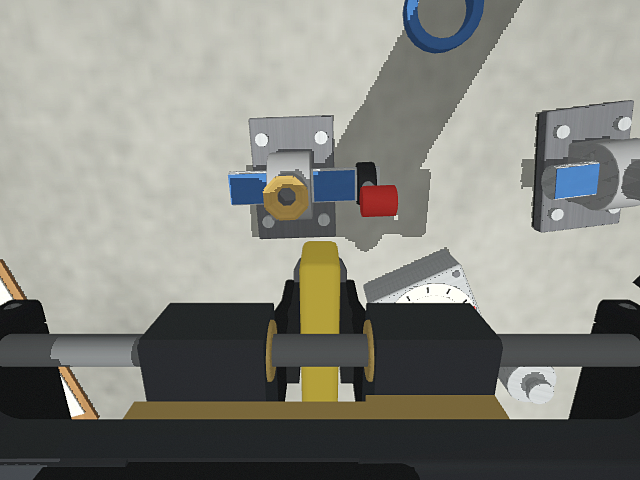

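Station2's hex floor edge is at about +0.13, against 0.127 expected at 2.0, so it's tight. Next I'll locate the stand's hole.

```bash
python3 - <<'E'
from h import *
p=read_tool_pos(); movel([p[0],p[1],255],None,150)
move_ptp([682,150,255],Q(np.pi/2)); wait(.3); im,K,E=snap("wrist","d1")
from meas import big
hsv=cv2.cvtColor(im,cv2.COLOR_BGR2HSV)
g=hsv[...,2].copy(); cv2.imwrite("pics/d1b.png",np.clip(cv2.resize(im[80:260,200:440],None,fx=3,fy=3).astype(float)*2.5,0,255).astype(np.uint8))
m=(g<60);m[:90]=0;m[235:]=0;m[:,:230]=0;m[:,420:]=0
m=big(m); c=max(cv2.findContours(m.astype(np.uint8),cv2.RETR_EXTERNAL,cv2.CHAIN_APPROX_NONE)[0],key=cv2.contourArea)[:,0,:]
W=np.array([onz(a,b,55,K,E)[:2] for a,b in c]).astype(np.float32); print(cv2.minAreaRect(W),read_time())
E
```

```text
((632.2815551757812, 151.15130615234375), (75.35420989990234, 75.63319396972656), 55.92515182495117) 79.1333
```

View pics/d1b.png

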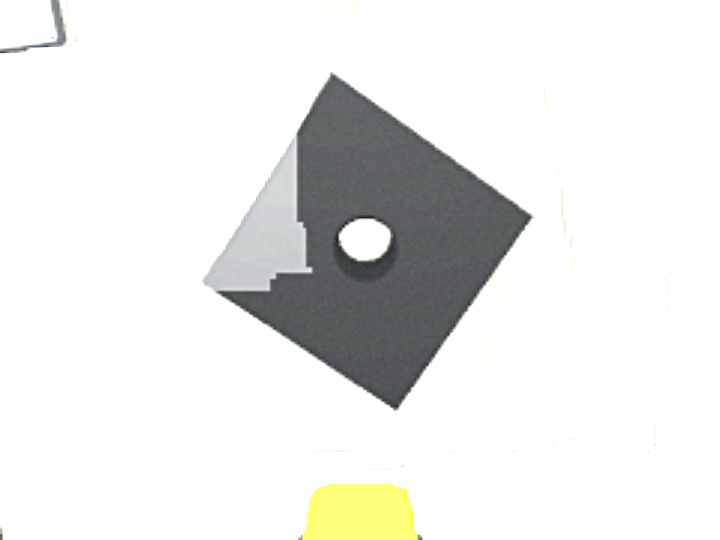

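The stand hasn't moved: centre (632.2,151.2), hole visible at about (322,163). I'll lower the key in.

```bash
python3 - <<'E'
from h import *
t=-0.108+np.pi/2; x,y=631.2,151.2
move_ptp([x,y,255],Q(t)); movel([x,y,165],Q(t),100); wait(.2); f0=read_force()
z=160
while z>=105.5:
    movel([x,y,z],Q(t),50); f=read_force()-f0
    if abs(f).max()>4 or z<112: print(z,f.round(1),read_tool_pos().round(1))
    if f[2]>7: break
    z-=4 if z>112 else 1.5
snap("side","p1s"); im=cv2.imread("pics/p1s.png");cv2.imwrite("pics/p1sb.png",cv2.resize(im[120:330,160:360],None,fx=2.8,fy=2.8))
print(read_time(),read_finger_gap())
E
```

```text
110.5 [ 0.2  0.4 -0.1] [631.1 151.2 110.4]
109.0 [ 0.6  0.5 -0.4] [631.1 151.2 108.9]
107.5 [ 0.  -0.7 -0.1] [631.1 151.2 107.3]
106.0 [ 0.2 -0.7 -0.5] [631.1 151.2 105.8]
85.0 15.637454261536291
```

View pics/p1sb.png

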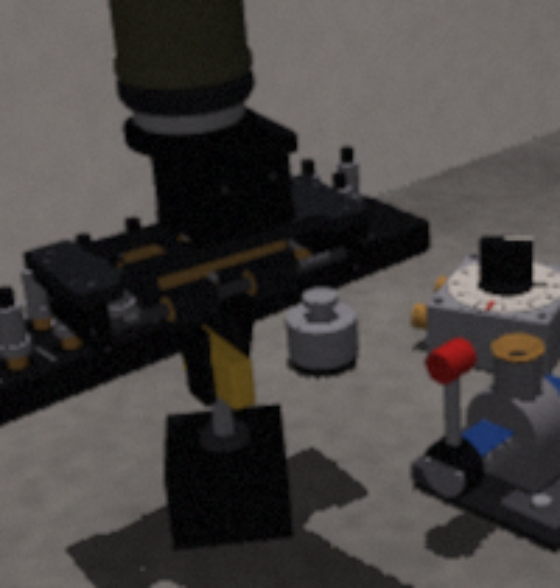

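The shoulder is at the stand's top. I'll release, back off and look at the dial.

```bash
python3 - <<'E'
from h import *
from keym import key
t=-0.108+np.pi/2; x,y=631.2,151.2
movel([x,y,105.2],Q(t),20); print(read_force().round(1)); release(); wait(.3); movel([x,y,220],None,150)
move_ptp([670,150,265],Q(np.pi/2)); wait(.3); snap("wrist","p2"); print([np.round(o[:5],2) for o in key("p2")])
snap("side","p2s")
move_ptp([690,-138,235],Q(np.pi/2)); wait(.3); snap("wrist","m1"); print(read_time())
im=cv2.imread("pics/m1.png");cv2.imwrite("pics/m1b.png",cv2.resize(im[80:290,200:460],None,fx=2.8,fy=2.8))
a=cv2.imread("pics/p2.png")[80:300,180:480];b=cv2.imread("pics/p2s.png")[160:380,160:460];cv2.imwrite("pics/p2b.png",np.hstack([a,b]))
E
```

```text
[ 0.5  0.1 -0.2]
[array([630.53, 151.38,  69.96,  16.16,   3.04]), array([630.91, 151.28,  67.82,  15.07,   3.03])]
90.0167
```

View pics/m1b.png

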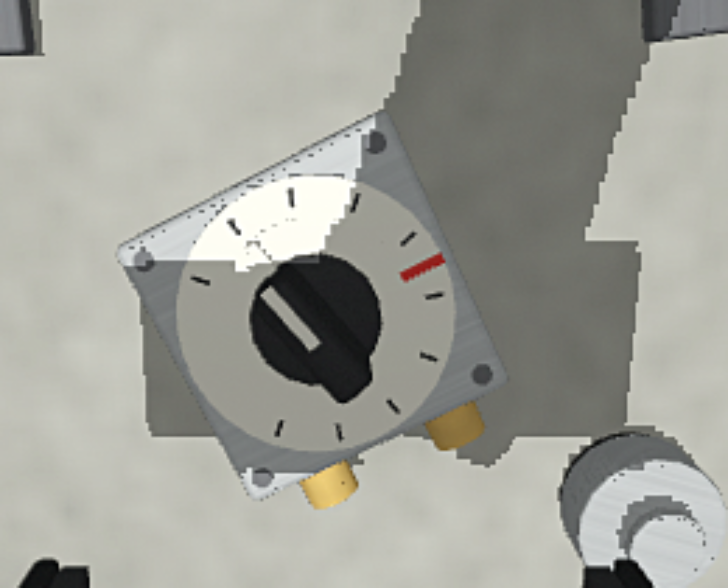

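View pics/p2b.png

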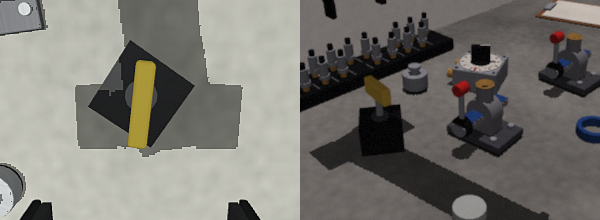

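```bash
python3 - <<'E'
from h import *
im=cv2.imread("pics/m1.png")[155:250,275:355];a=np.clip(cv2.resize(im,None,fx=7,fy=6,interpolation=cv2.INTER_CUBIC).astype(float)*2.2,0,255).astype(np.uint8)
cv2.imwrite("pics/m1c.png",a)
E
```

```text
(no output)
```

View pics/m1c.png

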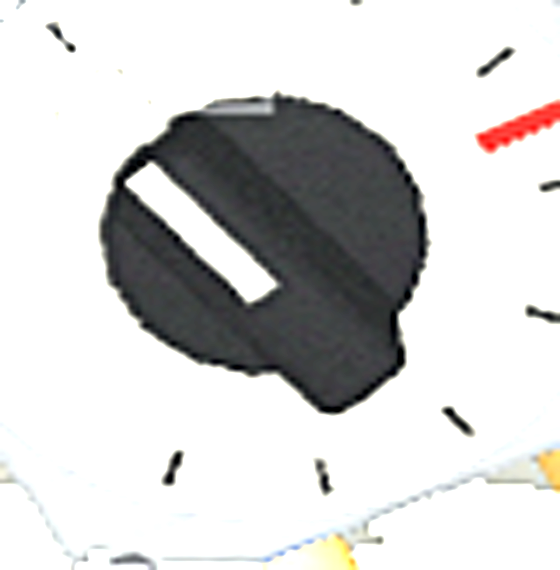

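The bar's white pointer end points to the upper left of the image, at about (300,188) in the full picture. I'll measure the axis from the four corner bolts and the angles from the pointer strip and the red line.

```bash
cat > dialm.py <<'E'
from meas import *
def dial(fn,c0):
    im,K,E=load(fn); n=241; g=np.linspace(-48,48,n)
    def rect(z):
        M=np.array([[proj([c0[0]+a,c0[1]+b,z],K,E) for b in g] for a in g]).astype(np.float32)
        return cv2.remap(im,M[...,0],M[...,1],cv2.INTER_CUBIC)
    tow=lambda p:np.array([c0[0]-48+.4*p[1],c0[1]-48+.4*p[0]])
    # pointer on z=91: bright blob surrounded by black near centre
    a=rect(91); h=cv2.cvtColor(a,cv2.COLOR_BGR2HSV)
    dark=(h[...,2]<75).astype(np.uint8); 
    n_,l,st,ce=cv2.connectedComponentsWithStats(dark); i=l[120-25:120+25,120-25:120+25]; i=np.bincount(i[i>0]).argmax()
    c=max(cv2.findContours((l==i).astype(np.uint8),cv2.RETR_EXTERNAL,cv2.CHAIN_APPROX_NONE)[0],key=cv2.contourArea)
    fill=np.zeros(dark.shape,np.uint8);cv2.drawContours(fill,[c],-1,1,-1)
    w=(fill>0)&(h[...,2]>95); w=big(w); v,u=np.nonzero(w); P=np.array([tow(q) for q in zip(u,v)])
    pc=P.mean(0); ev=np.linalg.svd(P-pc,full_matrices=False)[2][0]
    if ev@(pc-c0)<0: ev=-ev
    s=(P-pc)@ev
    b=rect(52); h=cv2.cvtColor(b,cv2.COLOR_BGR2HSV).astype(int); r=big(((h[...,0]<8)|(h[...,0]>172))&(h[...,1]>130)); v,u=np.nonzero(r); Rp=np.array([tow(q) for q in zip(u,v)]); rc=Rp.mean(0); rev=np.linalg.svd(Rp-rc,full_matrices=False)[2][0]
    if rev@(rc-c0)<0: rev=-rev
    cv2.imwrite(f"pics/{fn}_r.png",np.hstack([a,b]))
    ang=lambda q:np.arctan2(q[1],q[0])
    pa,ra=ang(ev),ang(rev); 
    return dict(pc=pc.round(1),plen=np.ptp(s).round(1),pa=pa,ra=ra,ra_c=ang(rc-c0),pa_c=ang(pc-c0),rc=rc.round(1),diff_cw=(pa-ra+np.pi)%(2*np.pi)-np.pi,axis=pc-ev*(np.ptp(s)/2))
if __name__=="__main__":
    im,K,E=load("m1")
    B=np.array([onz(200+u/2.8,80+v/2.8,50,K,E)[:2] for u,v in((375,143),(144,261),(483,374),(262,477))]); print(B.round(1),B.mean(0))
    c=B.mean(0); 
    e=[B[2]-B[0],B[3]-B[1],B[0]-B[1],B[2]-B[3]]; print([np.linalg.norm(q).round(1) for q in e],[np.arctan2(q[1],q[0]).round(3) for q in e])
    print(dial("m1",c))
E
python3 dialm.py
```

```text
[[ 611.4 -123.7]
 [ 648.5 -198.9]
 [ 686.4  -86.1]
 [ 723.4 -161.8]] [ 667.41156958 -142.65588877]
[np.float64(83.9), np.float64(83.6), np.float64(83.8), np.float64(84.3)] [np.float64(0.465), np.float64(0.46), np.float64(2.03), np.float64(2.026)]
{'pc': array([ 659.6, -149.7]), 'plen': np.float64(22.2), 'pa': np.float64(-2.421365104231594), 'ra': np.float64(2.0278816948256617), 'ra_c': np.float64(2.0444507497299393), 'pa_c': np.float64(-2.4043500032521763), 'rc': array([ 649.8, -108.2]), 'diff_cw': np.float64(1.8339385081223307), 'axis': array([ 667.954188  , -142.41783477])}
```

View pics/m1_r.png

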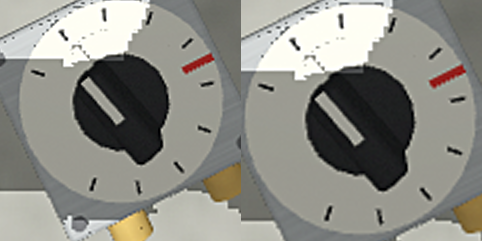

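Everything agrees: the axis is (667.5,-142.6), red is at 2.028 rad, and the pointer is 1.834 rad anticlockwise of it, so the dial is at about 0.52. I'll grip and turn it.

```bash
python3 - <<'E'
from h import *
x,y=667.6,-142.6; t=-2.421+3*np.pi/2; tf=2.028-np.pi/2
t=(t+np.pi)%(2*np.pi)-np.pi; print(t,tf)
move_ptp([x,y,180],Q(t)); movel([x,y,77],Q(t),100); print(read_force().round(1),read_joints()[6])
close_gripper(25); wait(.3); print(read_finger_gap(),read_force().round(1),tool_t())
n=8
for a in np.linspace(t,tf,n+1)[1:]: movel([x,y,77],Q(a),60); print(round(a,2),read_force().round(1),read_ft_torque()[2].round(3),read_finger_gap().round(2))
wait(.3); print(tool_t(),read_tool_pos()); release(); wait(.2); movel([x,y,200],None,150)
move_ptp([695,-142,235],Q(np.pi/2)); wait(.3); snap("wrist","m2")
from dialm import dial
print(dial("m2",np.array([667.5,-142.6])),read_time())
E
```

```text
2.2913889803846903 0.45720367320510347
[ 0.8 -0.3  0.6] 2.588125716446303
13.872730004741483 [ 4.7 -2.9 -3.6] 2.291070749228151Traceback (most recent call last):
  File "<stdin>", line 7, in <module>
AttributeError: 'float' object has no attribute 'round'
```

```bash
python3 - <<'E'
from h import *
x,y=667.6,-142.6; tf=2.028-np.pi/2; t=tool_t(); print(t)
for a in np.linspace(t,tf,8)[1:]: movel([x,y,77],Q(a),60); print(round(a,2),read_force().round(1),round(float(read_ft_torque()[2]),3),round(read_finger_gap(),2))
wait(.3); print(tool_t(),read_tool_pos()); release(); wait(.2); movel([x,y,200],None,150)
move_ptp([695,-142,235],Q(np.pi/2)); wait(.3); snap("wrist","m2")
from dialm import dial
print(dial("m2",np.array([667.5,-142.6])),read_time())
E
```

```text
2.0615821853323144
1.83 [ 4.3 -3.3 -3.5] -0.02 13.96
1.6 [ 3.8 -2.5 -3.8] -0.016 13.69
1.37 [ 4.6 -3.1 -3.2] 0.044 13.63
1.14 [ 3.9 -3.3 -2.1] -0.076 13.75
0.92 [ 3.6 -2.8 -3.4] -0.04 13.63
0.69 [ 4.8 -3.4 -2.9] -0.048 13.96
0.46 [ 4.4 -4.1 -3.9] 0.005 13.88
0.4568640953864553 [ 668.20755768 -143.1294708    77.0660171 ]
{'pc': array([ 647.9, -148.2]), 'plen': np.float64(0.0), 'pa': np.float64(-3.141592653589793), 'ra': np.float64(2.017123854735159), 'ra_c': np.float64(2.0463437024789193), 'pa_c': np.float64(-2.8632929945846826), 'rc': array([ 649.5, -107.7]), 'diff_cw': np.float64(1.1244687988546342), 'axis': array([ 647.9, -148.2])} 100.575
```

View pics/m2_r.png

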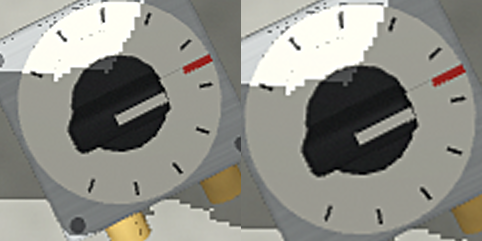

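```bash
python3 - <<'E'
from meas import *
a=cv2.imread("pics/m2_r.png")[:,:241]; h=cv2.cvtColor(a,cv2.COLOR_BGR2HSV).astype(int)
m=(h[...,2]>100); m[:90]=0;m[130:]=0;m[:,:112]=0;m[:,163:]=0
# keep strip only
v,u=np.nonzero(m); k=np.abs((v-121)+(u-117)*.49)<10; v,u=v[k],u[k]
us=np.arange(120,160); ev=[]
for f in (np.min,np.max):
    e=np.array([f(v[u==q]) for q in us]); p=np.polyfit(us,e,1); g=np.abs(e-np.polyval(p,us))<1.2; p=np.polyfit(us[g],e[g],1); ev.append(np.arctan2(1,p[0]))
print(ev,len(v))
E
```

```text
[np.float64(2.035943747194561), np.float64(2.0386377253330874)] 531
```

The pointer is at 2.037 against red at 2.02–2.03, so within about 0.02 rad. Last, I'll check the levers, key and bystanders with the arm clear.

```bash
python3 - <<'E'
from fix import *
from keym import key
for f,k in (("s20",1),("s30",2)):
    m=station(f,(200,60,440,235)); print(f,m["enc"],lever_q(m,S[k][0],S[k][1])[:2])
p=read_tool_pos(); movel([p[0],p[1],280],None,150)
move_joints([-1.332,0.321,-0.07,1.45,0.023,1.371,-0.057]); wait(.3)
im,K,E=snap("top","f_top"); snap("side","f_side")
print(key("f_top",(230,150,310,240))[0][:5],read_time())
cv2.imwrite("pics/f_topb.png",cv2.resize(im[140:340,230:510],None,fx=2.8,fy=2.8,interpolation=cv2.INTER_CUBIC))
E
```

```text
s20 (513.7296142578125, 2.224785089492798, 17.317123413085938) (np.float64(0.0050000000000001155), np.float64(0.42954731468123625))
s30 (523.5648803710938, -283.3534240722656, 17.415681838989258) (np.float64(-0.010999999999999899), np.float64(0.5974071270932496))
(627.816162109375, 150.20144653320312, 73.74666595458984, 20.840736389160156, np.float32(3.0515609)) 104.75
```

View pics/f_topb.png

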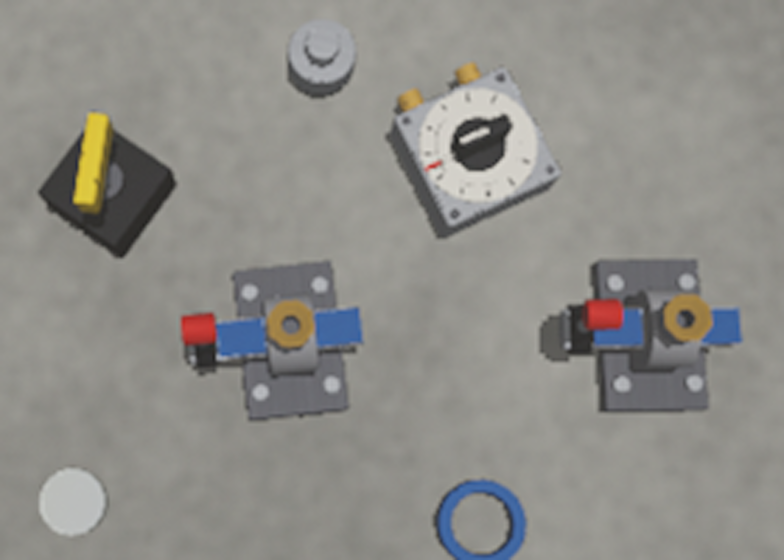

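View pics/f_side.png

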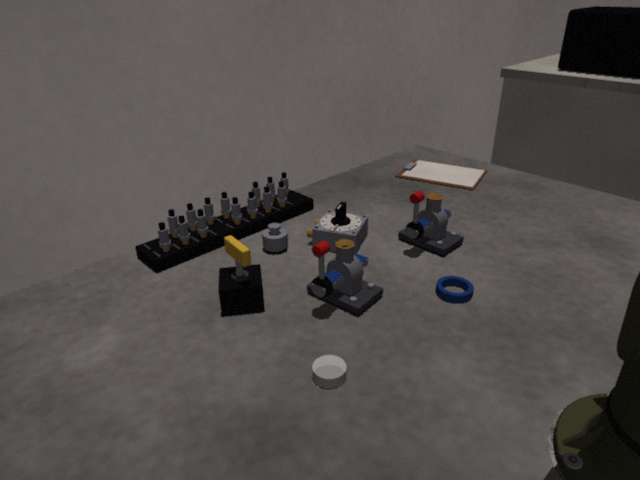

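The final views show both levers upright, the key upright in its stand, the pointer on the red line, and the ring, puck and weight in their original pixels. I'll hand in.

```bash
python3 -c "
from plant import *
print(read_time()); hand_in(); print(read_time())"
```

```text
104.75
the job is handed in; nothing more can be done
the job is handed in; nothing more can be done
```

I finished the job and handed it in at about 105 s, in the order asked. Two stations were present, and I found no sign of a third in the top or side views.

| Item | Last check |
|---|---|
| Shaft levers | +0.005 rad (station 1) and -0.011 rad (station 2), after tightening |
| Setscrews | hex floor angles give about 1.98–2.0 rad (station 1) and 2.0 rad (station 2), against the 2.0 rad stop |
| Hex key | upright in its stand, shoulder on the top |
| Pressure dial | pointer within about 0.02 rad of the red line |
| Ring, puck, weight | same places as at the start in the top view |

- **Levers:** the first pull left both short (-0.03 and -0.07 rad). I regripped and corrected them before tightening.
- **Key stand:** it was knocked about 25 mm aside before I picked up the key, so I measured it again both times I used it.
- **Station 1 screw:** the torque reading showed no clear hard stop, and I turned the tool 2.55 rad, past the roughly 2.07 rad expected. The key seems to have slipped over at the stop, so the tightness there rests on the socket image rather than the torque.
- **Station 2 screw:** the torque rose only to about 0.09 N m at 2.24 rad. I took that as the stop, and the socket image agreed. This station's funnel also read about 1 mm from its earlier place in the check after tightening.

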